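Load the bonder's strip hopper and refit its cover

TASK

Load the strip hopper of the wire bonder: slide each copper strip along its lane until it sticks out over the tray's edge, pick it up there, and stack all the strips flat on the hopper's black plinth between the guides; then press the red-gripped hold-down lever down until it snaps over and stays. Finally close the hopper with the white cover: hook its steel lip under the ledge at the low front edge of the mouth, swing the top edge down until the cover lies flush all round, and let go. Leave the other things on the table where they are.

Things in the scene. Friction and masses are not known exactly. Their poses are not given: they have to be found in the camera images.
- hopper: Fixed white strip hopper, 214 (x) x 224 (y) mm; its place and yaw vary. Origin: centre of its underside; x from the low front wall (68 mm high, faces the robot) to the high rear wall (123 mm; feeder housing behind, to x +155), y left, z up. Open on top through a sloping mouth, 180 mm clear between the side rails. Inside: black plinth 34 x 124 mm, top at z 38; floor at z 8 around it.
- stack_seat (a point): Centre of the plinth's top, (-32, -13, 38) mm in the hopper's frame: strips lie here, long side along the hopper's y. Steel guides (tops at z 58) leave 3.5 mm round a strip: one mid-way at each end, and on both long sides 14 mm long ones at hopper y 0 and +42. From y -75 to -12 the long sides are free: 28 mm or more for a finger, down to z 8. Axes as the hopper's.
- mouth: Frame of the mouth, fixed to the hopper, origin at (0, 0, 87.5) mm in its frame. x up the slope (15 degrees) to the top edge, z outward normal, y as the hopper's. z = 0: rails (|y| 90 to 106) that carry the cover; the shut cover's frame coincides with this one. Stops: front wall inside x -106, top rim x +94, side rims |y| 104, rims 8 high. The cover is 5 mm too long to be laid in flat.
- ledge (a point): Middle of the lower free edge of the steel ledge along the front of the mouth: (-95, 0, +6.5) mm in the mouth's frame. The ledge covers x -114 to -95 over the full width, 4 mm thick (to z 10.5); between the rails the space under it is open downwards. The cover's lip goes under it with the top edge raised, then the top edge swings down.
- lever (a joint): Hold-down lever in the hopper, rad: 0 = up (its two fingers clear of the stack, its grip standing out of the mouth and fouling the cover); grows as it is pressed down; 0.96 = fully down (fingers over the stack's rear edge). A spring pushes it up, with up to about 7 N at the grip, until about 0.72; beyond that it snaps fully down by itself and holds.
- lever_grip (a point): Centre of the lever's red grip bar (18 mm diameter, 38 mm long, along the hopper's y), 86 mm from the shaft. Up: about (-44, 72, 114) mm in the hopper's frame; down: about (-65, 72, 37). Moves on an arc about lever_shaft, down and towards the front.
- lever_shaft (a point): Axis of the lever, at (19, 72, 55) mm in the hopper's frame, in the plane of the handle; the shaft lies along the hopper's y.
- cover: Loose white cover, about 0.35 kg: plate 180 (x) x 200 (y) x 8 mm. Origin: centre of its underside; z out of its outer face, x from the lip to the top edge. Steel lip on the -x edge: 4 mm thick (z 0 to 4), 168 mm long in y, standing out 14 mm (x -104 to -90). Starts flat on the table, handle up.
- cover_lip (a point): Tip of the cover's lip, middle: (-104, 0, 2) mm in the cover's frame.
- cover_top (a point): Middle of the cover's top edge, underside: (90, 0, 0) mm in the cover's frame.
- cover_grip (a point): Grip point on the cover's black handle: (10, 0, 29) mm in the cover's frame. The handle is an upright ridge 14 mm thick (x), 90 mm long (y), from z 8 to z 42.
- tray: Fixed strip tray, 190 x 190 mm, black deck 40 mm above the table; its place and yaw vary. Origin: centre of its underside. Three lanes along its y, centres at x -60, 0, +60, open at both ends, 54 mm wide between ribs 6 mm wide and 6 mm high.
- tray_edge (a point): Middle of the deck's edge on the tray's -y side, towards the hopper: (0, -95, 40) mm in the tray's frame. The strips are slid out over this edge; below it the space is free down to the table.
- strip_a: Copper-coloured lead-frame strip, 50 (x) x 130 (y) x 4 mm, about 0.09 kg, lying in the x = -60 lane of the tray, the long way along the lane (absent in some starts). Origin: centre of its underside. Sunk between the ribs, it cannot be gripped until it overhangs the tray's edge; it tips off when more than about 60 mm stick out.
- strip_b: Copper-coloured lead-frame strip, 50 (x) x 130 (y) x 4 mm, about 0.09 kg, lying in the middle lane of the tray, the long way along the lane (absent in some starts). Origin: centre of its underside. Sunk between the ribs, it cannot be gripped until it overhangs the tray's edge; it tips off when more than about 60 mm stick out.
- strip_c: Copper-coloured lead-frame strip, 50 (x) x 130 (y) x 4 mm, about 0.09 kg, lying in the x = +60 lane of the tray, the long way along the lane (absent in some starts). Origin: centre of its underside. Sunk between the ribs, it cannot be gripped until it overhangs the tray's edge; it tips off when more than about 60 mm stick out.
- solvent: White bottle with a blue cap, 54 mm diameter, 120 high. Bystander: leave it.
- wire_spool: Brass wire spool, 60 mm diameter, 36 high. Bystander: leave it.
- screwdriver: Screwdriver, 150 mm long, lying. Bystander: leave it.
- star_knob: Black four-lobed clamping knob, 62 mm across, 22 high. Bystander: leave it.
- pad_jar: Amber jar with a black lid, 60 mm diameter, 70 high. Bystander: leave it.
- micrometer: Grey and steel micrometer head, 120 mm long, 18 high. Bystander: leave it.
- gauge_block_case: Dark wooden case, 80 x 50 x 30 mm. Bystander: leave it.
Things that resemble listed ones, but are neither listed nor needed, are in the scene too. What is shaped like the strip_a but purple is not meant. Leave any green look-alike of the strip_c alone.

How it is judged:
On the way, in this order (a step that is already met when the one before it is completed fails the run):
1. all strips lie stacked on the plinth between the guides, the lever still up (x of strip_a in the frame of hopper between -0.039 and -0.025 m and y of strip_a in the frame of hopper between -0.02 and -0.006 m and z of strip_a in the frame of hopper between 0.036 and 0.052 m and angle between the z axis of each of strip_a, strip_b, strip_c and the z axis of hopper, either way round below 0.06 rad and angle between the y axis of each of strip_a, strip_b, strip_c and the y axis of hopper, either way round below 0.12 rad and x of strip_b in the frame of hopper between -0.039 and -0.025 m and y of strip_b in the frame of hopper between -0.02 and -0.006 m and z of strip_b in the frame of hopper between 0.036 and 0.052 m and x of strip_c in the frame of hopper between -0.039 and -0.025 m and y of strip_c in the frame of hopper between -0.02 and -0.006 m and z of strip_c in the frame of hopper between 0.036 and 0.052 m and linear speed of each of strip_a, strip_b, strip_c below 0.02 m/s and value of joint lever below 0.4 rad), for 0.2 s.
2. the hold-down lever is down and holds, over the stacked strips (x of strip_a in the frame of hopper between -0.039 and -0.025 m and y of strip_a in the frame of hopper between -0.02 and -0.006 m and z of strip_a in the frame of hopper between 0.036 and 0.052 m and angle between the z axis of each of strip_a, strip_b, strip_c and the z axis of hopper, either way round below 0.06 rad and angle between the y axis of each of strip_a, strip_b, strip_c and the y axis of hopper, either way round below 0.12 rad and x of strip_b in the frame of hopper between -0.039 and -0.025 m and y of strip_b in the frame of hopper between -0.02 and -0.006 m and z of strip_b in the frame of hopper between 0.036 and 0.052 m and x of strip_c in the frame of hopper between -0.039 and -0.025 m and y of strip_c in the frame of hopper between -0.02 and -0.006 m and z of strip_c in the frame of hopper between 0.036 and 0.052 m and value of joint lever above 0.9 rad), for 0.3 s.
3. the cover's lip is hooked under the ledge while its top edge is still raised (value of joint lever above 0.9 rad and x of cover_lip in the frame of mouth between -0.11 and -0.096 m and z of cover_lip in the frame of mouth between -0.03 and 0.006 m and z of cover_top in the frame of mouth above 0.012 m and y of cover_lip in the frame of mouth between -0.012 and 0.012 m), for 0.05 s.
At the end, for the whole second after the job is handed in: Every strip flat in the stack on the plinth (within 7 mm of the seat), lever down (above 0.90 rad) and holding, cover flush in the mouth with its lip under the ledge (lip and top edge within 3 mm of the rail plane, centred within 8 mm), all released and at rest, bystanders within 40 mm (all of step 2 and x of cover in the frame of mouth between -0.006 and 0.008 m and y of cover in the frame of mouth between -0.008 and 0.008 m and z of cover_lip in the frame of mouth between -0.001 and 0.005 m and z of cover_top in the frame of mouth between -0.003 and 0.003 m and x of cover_lip in the frame of mouth below -0.096 m and angle between the z axis of cover and the z axis of mouth, either way round below 0.03 rad and linear speed of each of strip_a, strip_b, strip_c, cover below 0.02 m/s and angular speed of cover below 0.1 rad/s); the robot touches nothing.
It fails at once if a bystander is knocked over or shifted by more than 40 mm (distance of any of solvent, wire_spool, screwdriver, star_knob, pad_jar, micrometer, gauge_block_case from where it was at the start of the episode above 0.04 m or angle between any of solvent, pad_jar, wire_spool's own z axis and vertical above 0.5 rad).
Of strip_a, strip_b, strip_c only 2 to 3 are there at a start; the rules pass over those that are not, and their reading is None.
At some moment in a run one of cover may be knocked a few centimetres aside while the robot is not near it.
It also fails if it takes over 210 s, if anything falls off the work surface, if the arm or the gripper's body presses on something with over 40 N, if the wrist force passes 120 N, or if a joint passes its speed limit or range.

ROBOT

A 6-joint arm with a two-finger parallel gripper is mounted at the origin on the work surface. World frame = base frame: x ahead of the robot, y to its left, z up, the work surface at z = 0. Lengths are in m, angles in rad, forces in N, time in s.
With the tool pointing down it reaches from about 0.3 to 0.775 m from the base axis. Payload 14.6 kg.
Tool frame: the origin (TCP) lies at the very end of the fingers, on their centre line; the grasp point (between the pads) lies 19 mm behind it; z points along the fingers, y is the line along which they close (so a half turn about z gives the same grasp; the last joint's range is limited). The gripper opens to 94 mm and grips with 3 to 60 N. Pads are 16 mm wide; open, the fingers measure 119 mm over their backs; the gripper's body (75 mm by 177 mm) begins 78 mm behind the grasp point.
Start: joints at [-1.364, 0.3, 1.521, -0, 1.321, -0.067], TCP at [0.149, -0.53, 0.205] pointing down, gripper open.
Joint ranges: [-3.03, 3.03], [-0.79, 2.21], [0.23, 2.52], [-1.04, 4.18], [0, 3.07], [-2.55, 2.55]. Speed limits (rad/s): [2.22, 2.22, 2.57, 3.14, 3.14, 3.14].

INTERFACE

Orientations are given as [roll, pitch, yaw] about the fixed x, y, z axes, in that order (R = Rz(yaw) Ry(pitch) Rx(roll)).
In Python, from station import ctrl gives the robot as it stands.
- The arm moves only by the shell command python3 -m pendant 'ROWS' [OPENING] [FORCE]. ROWS is JSON, a list of rows, each a list of 2 entries, a list of its own where there are three numbers: the shift along the world's x, y, z in cm, then the turn about the world's z in rad. A call has 1 to 20 rows; each row shifts and turns the commanded pose from where the row before left it; what a row does not reach is not made up. A row lasts 1/12 s, in which the tool goes at most 41.7 mm and 7.16 degrees, less where a joint would pass 70% of its speed; a pose out of reach is approached as far as the arm can. A call is refused whole if a number of a shift passes 4.17 or a number of a turn 0.125, either way. A call with a gripper value outside its range is refused whole. OPENING is the opening, from 0 (shut) to 1 (fully open), set as the call begins (- or left out, the last holds). The fingers move at their own pace and stop on an object; FORCE is the grip in N (left out, the last holds). Time passes only in rows, so rows that do not move let the fingers close. It gives the time, the measured TCP pose, the force, the opening and the grip force at its end, in the units of the state.
- ctrl.get_obs(): the state, without advancing time (a new reading comes with each control period).
- ctrl.camera(name): name is "scene" or "top" or "wrist"; returns a dict with "color" (480x640x3 uint8, red, green, blue), "intrinsics" (3x3 intrinsics, pixels), "camera_from_world" (4x4, takes a point from world to camera coordinates). Camera axes: x right, y down, z forward; pixel columns grow to the right and rows downward; lengths in m; the calibration is good to about 2 mm. A picture is of the moment at which its call begins. There is no depth.
- ctrl.hand_in(): hands the job in; it is judged then, once.
The state is a dict: "time_s": time; "qpos": joint angles; "joint_vel": joint speeds; "tau": joint torques, N m; "ee_pos": TCP position; "eef_rot": TCP orientation; "force": force on the tool from outside, world axes, zero at the start; "moment": the same for the moment, N m; "grip_width": finger opening in m; "grip_force": force on a finger pad.
Only numpy, scipy, OpenCV 4.12 (cv2) and the standard library are available. Lean on these libraries where they do the work, as an engineer would, in place of code of your own. Each camera call takes 0.05 s, during which the arm holds its last target. There are 200 camera calls.

## Working session

There is one attempt and no reset: what is moved stays moved. The work goes in short steps, Python scripts to look and compute and a shell command to move; the robot and the scene stay as the last step left them, time stands still between calls to the robot, and variables do not carry over. Pictures are saved under pics/ and viewed, at most 14 in all, crops included, and the job is handed in when it is done.

```bash
ls; mkdir -p pics; python3 - <<'E'
from station import ctrl
import cv2
o=ctrl.get_obs();print(o['time_s'],o['ee_pos'],o['eef_rot'])
for n in('scene','top'):
    c=ctrl.camera(n);cv2.imwrite(f'pics/{n}0.png',c['color'][:,:,::-1]);print(c['intrinsics'],c['camera_from_world'])
E
```

```text
pics
0.0 [ 0.1486473  -0.52924404  0.20487989] [-3.14040802e+00 -6.42402745e-05  2.73777582e-01]
[[442.78863786   0.         326.66247323]
 [  0.         442.78863786 242.87715775]
 [  0.           0.           1.        ]] [[-0.56466819  0.82530766  0.00413448  0.28273162]
 [ 0.59499488  0.41055168 -0.69096195 -0.20466903]
 [-0.57195361 -0.38770424 -0.72287931  1.35447391]
 [ 0.          0.          0.          1.        ]]
[[462.9347958    0.         318.20547254]
 [  0.         462.9347958  241.23408231]
 [  0.           0.           1.        ]] [[-0.00688324 -0.9999714  -0.00313266 -0.01712126]
 [-0.99324281  0.00719979 -0.11583123  0.5040179 ]
 [ 0.11585047  0.00231419 -0.99326397  1.23647761]
 [ 0.          0.          0.          1.        ]]
```

View pics/top0.png

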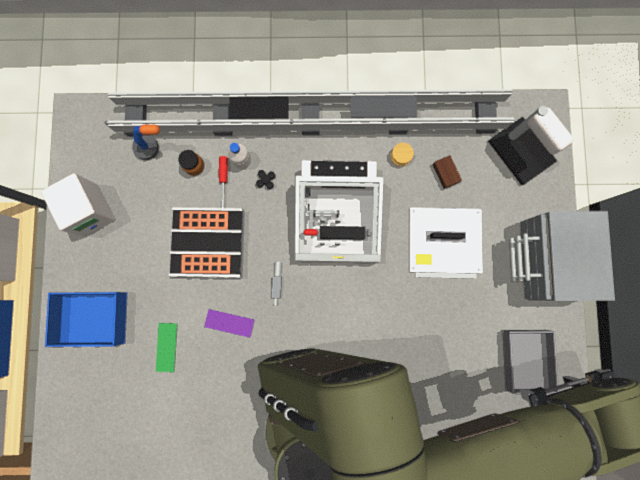

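View pics/scene0.png

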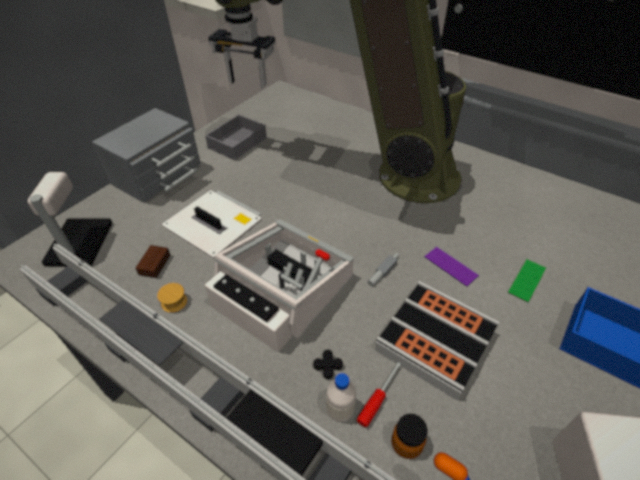

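```bash
cat > h.py <<'E'
from station import ctrl
import numpy as np, cv2
def shot(n,f=None):
    c=ctrl.camera(n)
    if f: cv2.imwrite('pics/'+f+'.png',c['color'][:,:,::-1]); np.savez('pics/'+f+'.npz',K=c['intrinsics'],T=c['camera_from_world'])
    return c
def load(f):
    d=np.load('pics/'+f+'.npz'); return d['K'],d['T']
def pix2w(f,uv,z):
    K,T=load(f); R,t=T[:3,:3],T[:3,3]
    d=R.T@np.linalg.inv(K)@np.array([uv[0],uv[1],1.]); o=-R.T@t
    return o+d*(z-o[2])/d[2]
def proj(f,P):
    K,T=load(f); P=np.atleast_2d(P); p=(T[:3,:3]@P.T).T+T[:3,3]; q=(K@p.T).T; return q[:,:2]/q[:,2:]
E
python3 - <<'E'
from h import *
c=shot('top','top1'); shot('wrist','w0'); 
im=c['color'][:,:,::-1]
a=cv2.resize(im[200:290,160:250],None,fx=6,fy=6,interpolation=cv2.INTER_CUBIC)
cv2.imwrite('pics/c_tray.png',a)
a=cv2.resize(im[155:285,285:490],None,fx=3.9,fy=3.9,interpolation=cv2.INTER_CUBIC)
cv2.imwrite('pics/c_hop.png',a)
print(pix2w('top1',(206,243),.04),pix2w('top1',(338,220),.1),pix2w('top1',(446,242),.0),pix2w('top1',(277,285),0.0))
K,T=load('w0');R=T[:3,:3];print(-R.T@T[:3,3],R,K)
E
```

```text
[0.50001651 0.28358501 0.04      ] [ 0.55071157 -0.07257132  0.1       ] [ 0.50255338 -0.37775535  0.        ] [0.38615926 0.09428274 0.        ]
[ 0.22053257 -0.5099598   0.38375021] [[ 0.27011277 -0.96282772 -0.00137073]
 [-0.92942265 -0.2611125   0.2607562 ]
 [-0.25142121 -0.06915959 -0.96540371]] [[427.00477953   0.         321.46205133]
 [  0.         427.00477953 236.44303009]
 [  0.           0.           1.        ]]
```

View pics/c_hop.png

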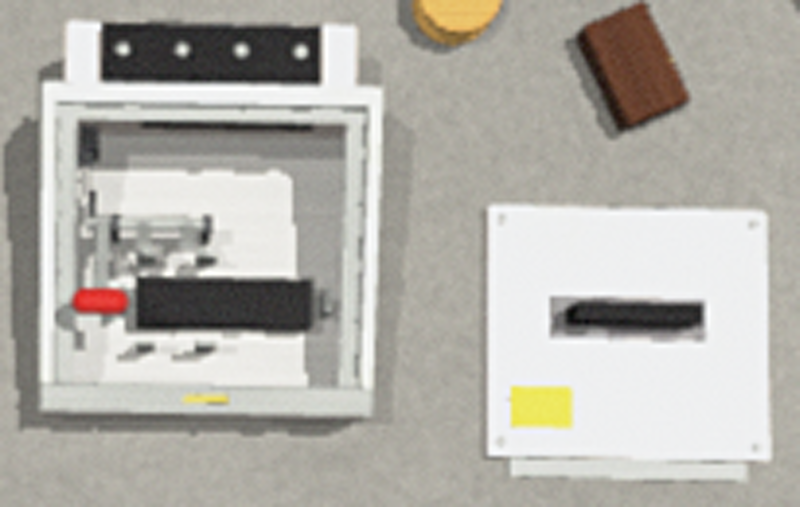

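```bash
python3 -m pendant '[[[2.47,2.92,1.27],0.1],[[2.47,2.92,1.27],0.1],[[2.47,2.92,1.27],0.1],[[2.47,2.92,1.27],0.1],[[2.47,2.92,1.27],0.1],[[2.47,2.92,1.27],0.1],[[2.47,2.92,1.27],0.1],[[2.47,2.92,1.27],0.1],[[2.47,2.92,1.27],0.1],[[2.47,2.92,1.27],0.1],[[2.47,2.92,1.27],0.1],[[2.47,2.92,1.27],0.1],[[2.47,2.92,1.27],0.097],[[0,0,0],0],[[0,0,0],0]]'
python3 - <<'E'
from h import *
shot('wrist','w1')
E
```

```text
time_s: 1.45
ee_pos: [0.4706, -0.1486, 0.3705]
eef_rot: [-3.142, 0.0, 1.574]
force: [0.6, -0.4, -0.2]
grip_width: 0.0941
grip_force: 0.0
```

View pics/w1.png

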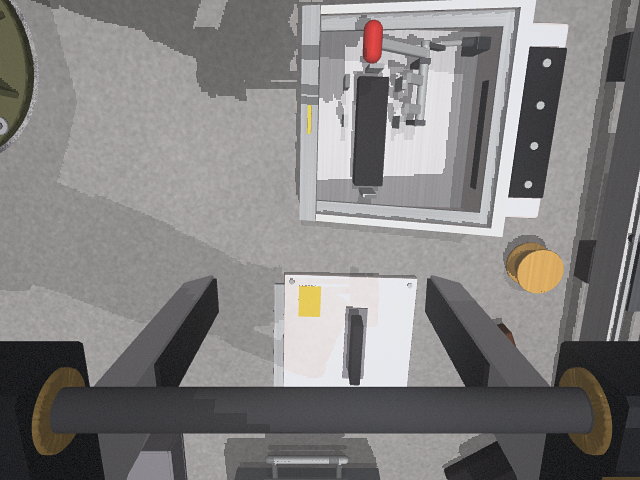

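```bash
python3 - <<'E'
from h import *
im=cv2.imread('pics/w1.png')
cv2.imwrite('pics/c1.png',cv2.resize(im[0:240,290:570],None,fx=2.5,fy=2.5,interpolation=cv2.INTER_CUBIC))
E
```

```text
(no output)
```

View pics/c1.png

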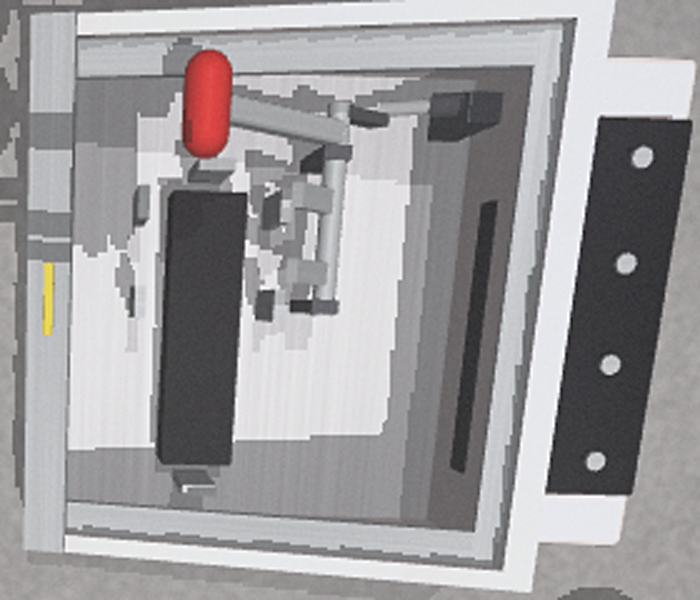

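```bash
python3 - <<'E'
from h import *
from scipy.optimize import least_squares
px=np.array([[171,193],[246,193],[163,457],[231,464]])/2.5+[290,0]
W=np.array([pix2w('w1',p,.038) for p in px]);print(W)
print([np.linalg.norm(W[i]-W[j]) for i,j in((0,1),(2,3),(0,2),(1,3))],W.mean(0))
obj=np.array([[-49,49,38],[-15,49,38],[-49,-75,38],[-15,-75,38],[107,-112,123]])/1000
pxx=np.vstack([px,np.array([[530,590]])/2.5+[290,0]])
def tf(p): 
    c,s=np.cos(p[2]),np.sin(p[2]);return obj@np.array([[c,-s,0],[s,c,0],[0,0,1]]).T+[p[0],p[1],0]
for n in(4,5):
    r=least_squares(lambda p:(proj('w1',tf(p))-pxx)[:n].ravel(),[.55,-.07,0]);print(r.x,r.fun.round(1))
K,T=load('w1');print(-T[:3,:3].T@T[:3,3])
E
```

```text
[[ 0.51066448 -0.02577267  0.038     ]
 [ 0.54446455 -0.02568386  0.038     ]
 [ 0.50982593 -0.14496696  0.038     ]
 [ 0.54258212 -0.14824959  0.038     ]]
[np.float64(0.033800193355179295), np.float64(0.032920265020684916), np.float64(0.1191972366517076), np.float64(0.12258018893658416)] [ 0.52688427 -0.08616827  0.038     ]
[ 0.55903919 -0.07378663 -0.0129729 ] [ 0.  -1.5  0.2 -1.  -0.7  2.6  0.4  0.3]
[ 0.55781745 -0.07407624 -0.03582198] [ 0.  -2.3  0.1 -1.1 -3.1  1.9 -2.   0.2  4.3  1.9]
[ 0.46925824 -0.07385777  0.549234  ]
```

```bash
python3 -m pendant '[[[1.9,-0.4,-2.35],0],[[1.9,-0.4,-2.35],0],[[1.9,-0.4,-2.35],0],[[0,0,0],0],[[0,0,0],0]]'
python3 - <<'E'
from h import *
c=shot('wrist','w2')
K,T=load('w2');print(-T[:3,:3].T@T[:3,3], proj('w2',[.527,-.086,.038]))
im=c['color'].astype(int)
m=((im.max(2)<75)).astype(np.uint8)
n,l,s,ce=cv2.connectedComponentsWithStats(m)
for i in range(1,n):
    if s[i,4]>800: print(s[i],ce[i])
cv2.imwrite('pics/c2.png',cv2.resize(cv2.imread('pics/w2.png')[0:330,200:540],None,fx=1.8,fy=1.8,interpolation=cv2.INTER_CUBIC))
E
```

```text
time_s: 1.92
ee_pos: [0.5259, -0.1629, 0.2987]
eef_rot: [-3.138, -0.001, 1.569]
force: [-0.7, 0.3, 0.3]
grip_width: 0.0937
grip_force: 0.0
[ 0.52557421 -0.08829317  0.477482  ] [[324.41117761 119.43674312]]
[ 601    0   31   60 1260] [615.5452381  30.0515873]
[ 482   12   69  183 7742] [514.64440713 102.50154999]
[ 307   53   37  129 4137] [323.94730481 114.50543872]
[565 244  26  50 854] [577.2763466  266.34543326]
[    0   279   640   201 36768] [300.1573923  398.10229003]
```

View pics/c2.png

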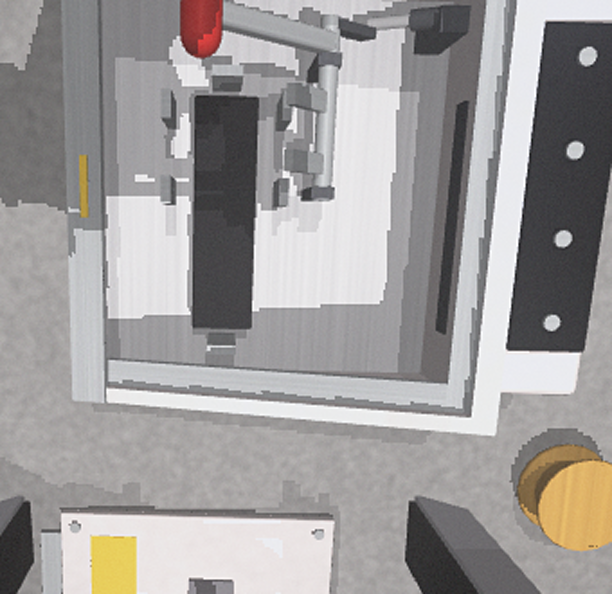

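```bash
python3 - <<'E'
from h import *
from scipy.optimize import least_squares
im=cv2.imread('pics/w2.png').astype(int)
m=((im.max(2)<75)).astype(np.uint8)
n,l,s,ce=cv2.connectedComponentsWithStats(m)
k=[i for i in range(n) if abs(ce[i][0]-324)<3 and s[i,4]>3000 and s[i,4]<6000][0]
mk=(l==k)
# row-wise left/right edges, column-wise top/bottom
rows=np.arange(60,176); L=np.array([np.where(mk[r])[0].min() for r in rows])-.5; R=np.array([np.where(mk[r])[0].max() for r in rows])+.5
cols=np.arange(313,336); t=np.array([np.where(mk[:,c])[0].min() for c in cols])-.5; b=np.array([np.where(mk[:,c])[0].max() for c in cols])+.5
med=lambda x,y:np.polyfit(x,y,1)
pl,pr,pt,pb=med(rows,L),med(rows,R),med(cols,t),med(cols,b);print(pl,pr,pt,pb, t,b)
def X(pv,ph):
    v=(ph[0]*pv[1]+ph[1])/(1-ph[0]*pv[0]);return [pv[0]*v+pv[1],v]
px=np.array([X(pl,pt),X(pr,pt),X(pl,pb),X(pr,pb)]);print(px)
W=np.array([pix2w('w2',p,.038) for p in px]);print(W,W.mean(0))
print([np.linalg.norm(W[i]-W[j]) for i,j in((0,1),(2,3),(0,2),(1,3))])
obj=np.array([[-49,49,38],[-15,49,38],[-49,-75,38],[-15,-75,38]])/1000
def tf(p): 
    c,s=np.cos(p[2]),np.sin(p[2]);return obj@np.array([[c,-s,0],[s,c,0],[0,0,1]]).T+[p[0],p[1],0]
r=least_squares(lambda p:(proj('w2',tf(p))-px).ravel(),[.55,-.07,0]);print(r.x,r.fun.round(1))
K,T=load('w2');print(T[:3,:3])
E
```

```text
[-1.20939530e-02  3.08541729e+02] [-3.41713759e-02  3.44885826e+02] [ 0.06225296 32.72134387] [8.89328063e-03 1.78531621e+02] [52.5 52.5 52.5 52.5 52.5 52.5 52.5 52.5 52.5 52.5 52.5 52.5 52.5 52.5
 53.5 53.5 53.5 53.5 53.5 53.5 53.5 53.5 53.5] [181.5 180.5 181.5 181.5 181.5 181.5 181.5 181.5 181.5 181.5 181.5 181.5
 180.5 181.5 181.5 181.5 181.5 181.5 181.5 181.5 181.5 181.5 181.5]
[[307.91417495  51.88991405]
 [343.03795881  54.07647372]
 [306.34962669 181.25607376]
 [338.68223116 181.54361668]]
[[ 0.51128982 -0.02374699  0.038     ]
 [ 0.54484753 -0.02578677  0.038     ]
 [ 0.50835278 -0.14736749  0.038     ]
 [ 0.54165495 -0.14773156  0.038     ]] [ 0.52653627 -0.0861582   0.038     ]
[np.float64(0.03361964699215135), np.float64(0.03330416435192687), np.float64(0.12365538183905665), np.float64(0.12198657099767377)]
[ 0.5588544  -0.07408526 -0.02600163] [-0.2  0.1  0.3 -1.2 -0.4  0.4  0.2  0.9]
[[ 0.99999101 -0.00249446 -0.00342977]
 [-0.0015201  -0.96581467  0.25922906]
 [-0.00395916 -0.25922152 -0.96580978]]
```

```bash
python3 -m pendant '[[[-0.3,4.1,0.4],0],[[-0.3,4.1,0.4],0],[[-0.3,4.1,0.4],0],[[-0.3,4.1,0.4],0],[[-0.3,4.1,0.4],0],[[-0.3,4.1,0.4],0],[[-0.3,4.1,0.4],0],[[-0.3,4.1,0.4],0],[[-0.3,4,0.4],0],[[0,0,0],0],[[0,0,0],0],[[0,0,0],0]]'
python3 - <<'E'
from h import *
shot('wrist','w3')
im=cv2.imread('pics/w3.png')
cv2.imwrite('pics/c3.png',cv2.resize(im[0:330,160:500],None,fx=1.8,fy=1.8,interpolation=cv2.INTER_CUBIC))
E
```

```text
time_s: 2.97
ee_pos: [0.4996, 0.2052, 0.3373]
eef_rot: [3.14, -0.0, 1.57]
force: [0.6, -1.3, -1.2]
grip_width: 0.0943
grip_force: 0.0
```

View pics/c3.png

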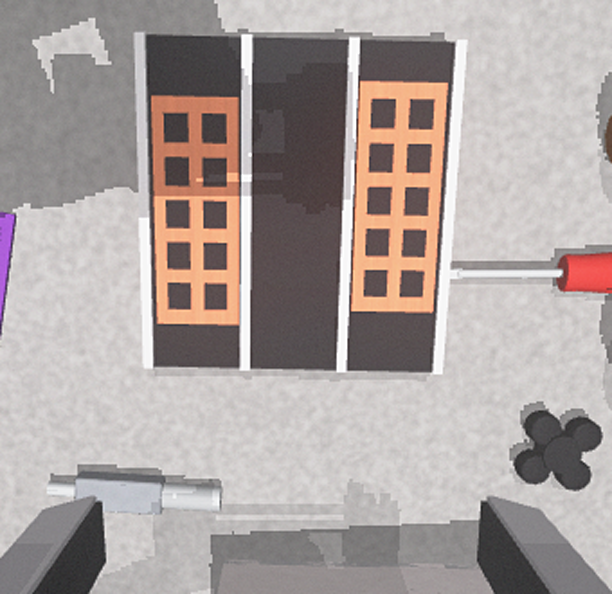

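```bash
python3 - <<'E'
from h import *
def quad(px,z,n=''):
    W=np.array([pix2w('w3',np.array(p)/1.8+[160,0],z) for p in px])
    m=W.mean(0); up=(W[0]+W[1]-W[2]-W[3])[:2]; rt=(W[1]+W[3]-W[0]-W[2])[:2]
    print(n,m.round(4),'size',np.linalg.norm(rt)/2,np.linalg.norm(up)/2,'yaw',-np.arctan2(up[0],up[1]),np.arctan2(rt[1],rt[0]))
quad([(151,97),(238,97),(157,323),(239,325)],.044,'a')
quad([(361,81),(447,83),(352,310),(434,313)],.044,'c')
quad([(135,33),(467,39),(145,367),(443,374)],.046,'tray')
im=cv2.imread('pics/w3.png');hsv=cv2.cvtColor(im,cv2.COLOR_BGR2HSV)
m=cv2.inRange(hsv,(5,70,90),(18,255,255));m[:,:160]=0;m[300:]=0
m=cv2.morphologyEx(m,cv2.MORPH_CLOSE,np.ones((21,21)))
m=cv2.morphologyEx(m,cv2.MORPH_OPEN,np.ones((15,15)))
n,l,s,c=cv2.connectedComponentsWithStats(m)
for i in range(1,n):
    if s[i,4]<2000: continue
    r=cv2.minAreaRect(np.argwhere(l==i)[:,::-1].astype(np.float32));b=cv2.boxPoints(r)
    W=np.array([pix2w('w3',p,.044) for p in b]);print(W.mean(0).round(4),r,np.linalg.norm(W-np.roll(W,1,0),axis=1))
E
```

```text
a [0.4431 0.2822 0.044 ] size 0.04995436373192332 0.12945939065532197 yaw -0.016620844336589377 -0.013061935383510526
c [0.5625 0.2899 0.044 ] size 0.04957466910002447 0.1297685170532909 yaw -0.014243044416402763 -0.0297663257541511
tray [0.503  0.2835 0.046 ] size 0.18512246353814799 0.1894152487960003 yaw -0.020094900085221856 -0.020928990538345012
[0.5623 0.2904 0.044 ] ((381.172607421875, 108.83972930908203), (48.818382263183594, 128.76356506347656), 2.12109637260437) [0.05383226 0.13075473 0.049931   0.13104413]
[0.442  0.2827 0.044 ] ((268.0, 116.5), (127.0, 48.0), 90.0) [0.13042328 0.04923376 0.13032105 0.05303943]
```

```bash
python3 -m pendant '[[[-1.1,3.34,-2],-0.02],[[-1.1,3.34,-2],0],[[-1.1,3.34,-2],0],[[-1.1,3.34,-2],0],[[-1.1,3.34,-2],0],[[0,0,-3.6],0],[[0,0,-3.6],0],[[0,0,-3.6],0],[[0,0,-3.6],0],[[0,0,-3.3],0],[[0,0,0],0],[[0,0,0],0],[[0,0,0],0]]' 0 20
```

```text
time_s: 4.1
ee_pos: [0.4462, 0.373, 0.0615]
eef_rot: [3.139, -0.002, 1.55]
force: [0.4, -0.6, -0.5]
grip_width: 0.0106
grip_force: 0.0
```

```bash
python3 -m pendant '[[[-0.1,0,-0.8],0],[[0,0,-0.6],0],[[0,0,-0.3],0],[[0,0,-0.2],0],[[0,0,0],0],[[0,0,0],0]]'
```

```text
time_s: 4.6
ee_pos: [0.4439, 0.3732, 0.0403]
eef_rot: [3.141, -0.0, 1.551]
force: [-0.5, 0.2, 3.2]
grip_width: 0.0005
grip_force: 1.1
```

```bash
python3 -m pendant '[[[0,0,0.1],0],[[-0.02,-1.2,0],0],[[-0.02,-1.2,0],0],[[-0.02,-1.2,0],0],[[-0.02,-1.2,0],0],[[-0.02,-1.2,0],0],[[-0.02,-1.2,0],0],[[-0.02,-1,0],0],[[-0.02,-0.8,0],0],[[-0.02,-0.6,0],0],[[0,0,0],0],[[0,0,0],0]]'
```

```text
time_s: 5.6
ee_pos: [0.4422, 0.277, 0.0412]
eef_rot: [3.141, -0.0, 1.55]
force: [0.4, 0.6, -0.6]
grip_width: 0.0005
grip_force: 0.0
```

```bash
python3 -m pendant '[[[0,0.5,3],0],[[3.05,2.3,0],0],[[3.05,2.3,0],0],[[3.05,2.3,0],0],[[3.05,2.2,0],0],[[0,0,-1.5],0],[[0,0,-1],0],[[0,0,-0.45],0],[[0,0,0],0],[[-0.02,-1.2,0],0],[[-0.02,-1.2,0],0],[[-0.02,-1.2,0],0],[[-0.02,-1.2,0],0],[[-0.02,-1.2,0],0],[[-0.02,-1.2,0],0],[[-0.02,-1.2,0],0],[[-0.02,-1,0],0],[[-0.02,-0.6,0],0],[[0,0,0],0]]'
python3 - <<'E'
from h import *
shot('top','t4');shot('wrist','w4');print(ctrl.get_obs()['ee_pos'])
im=cv2.imread('pics/t4.png')
cv2.imwrite('pics/c4.png',cv2.resize(im[190:300,150:300],None,fx=4,fy=4,interpolation=cv2.INTER_CUBIC))
E
```

```text
time_s: 7.18
ee_pos: [0.5624, 0.2718, 0.0416]
eef_rot: [-3.142, 0.0, 1.55]
force: [0.7, -0.6, -1.1]
grip_width: 0.0005
grip_force: 0.0
[0.56229287 0.27309538 0.0415995 ]
```

View pics/c4.png

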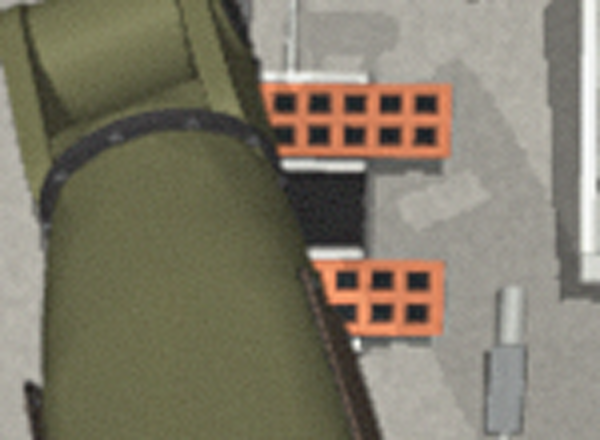

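```bash
python3 -c "
from h import *
for p in((263,220.25),(261.25,264.75)): print(pix2w('t4',p,.044))
print(pix2w('t4',(241.5,242),.04))"
python3 -m pendant '[[[0,0,2],0],[[0,0,3],0],[[-0.07,-3.3,2],0],[[-0.07,-3.3,0],0],[[-0.06,-3.25,0],0],[[0,0,0],0],[[0,0,0],0],[[0,0,0],0],[[0,0,-2],0],[[0,0,-2],0],[[0,0,-2],0],[[0,0,-2],0],[[0,0,-0.8],0],[[0,0,0],0],[[0,0,0],0]]' 1
```

```text
[0.56066217 0.12890629 0.044     ]
[0.43965524 0.1327713  0.044     ]
[0.50204871 0.18730576 0.04      ]
time_s: 8.53
ee_pos: [0.5603, 0.1754, 0.0239]
eef_rot: [3.142, -0.0, 1.552]
force: [0.2, -0.2, -0.7]
grip_width: 0.0933
grip_force: 0.0
```

```bash
python3 -m pendant '[[[0,0,0],0],[[0,0,0],0],[[0,0,0],0],[[0,0,0],0],[[0,0,0],0],[[0,0,0],0],[[0,0,0],0],[[0,0,0],0],[[0,0,0],0],[[0,0,0],0]]' 0 40
python3 - <<'E'
from h import *
shot('wrist','w5');print(ctrl.get_obs()['ee_pos'],ctrl.get_obs()['eef_rot'])
E
```

```text
time_s: 9.37
ee_pos: [0.5603, 0.1746, 0.0236]
eef_rot: [3.141, -0.0, 1.551]
force: [0.4, -0.3, 2.4]
grip_width: 0.0492
grip_force: 39.9
[0.56028449 0.17458177 0.02362354] [ 3.14141280e+00 -1.69724138e-05  1.55078581e+00]
```

View pics/w5.png

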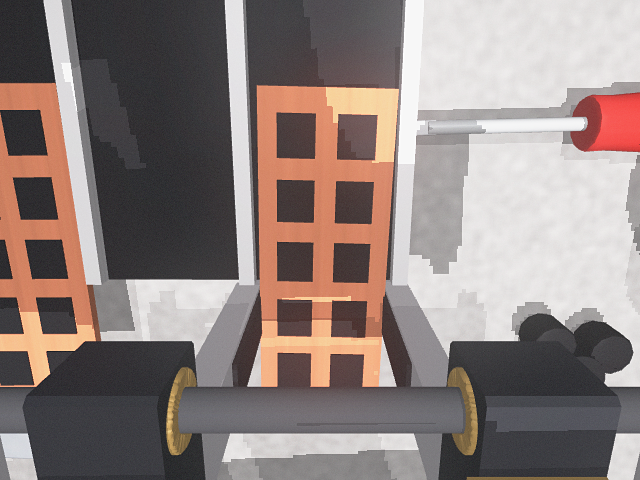

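```bash
python3 -c "
from h import *
o=ctrl.get_obs()['ee_pos']
P=[pix2w('w5',p,.044) for p in((257,86),(398,88),(263,320),(380,322))]
for p in P: print(p)
m=(P[0]+P[1])/2;print('end',m,m-o, 'edge',pix2w('w5',(320,282),.04),pix2w('w5',(240,283),.046))
"
```

```text
[0.53830551 0.2617591  0.044     ]
[0.58776656 0.26009    0.044     ]
[0.53539015 0.17206296 0.044     ]
[0.58283017 0.17021287 0.044     ]
end [0.56303604 0.26092455 0.044     ] [0.00275155 0.08634277 0.02037646] edge [0.55879744 0.18647079 0.04      ] [0.52760959 0.18901176 0.046     ]
```

```bash
python3 -m pendant '[[[0,0,1],0],[[0,0,2],0],[[0,0,3],0],[[0,0,3],0],[[0,0,3],0],[[0,0,3.1],0],[[-0.44,-3.53,0],-0.006],[[-0.44,-3.53,0],0],[[-0.44,-3.53,0],0],[[-0.44,-3.53,0],0],[[-0.44,-3.53,0],0],[[-0.44,-3.53,0],0],[[-0.44,-3.53,0],0],[[-0.44,-3.53,0],0],[[0,-0.37,0],0],[[0,0,0],0],[[0,0,0],0]]'
python3 - <<'E'
from h import *
shot('wrist','w6');print(ctrl.get_obs()['ee_pos'],ctrl.get_obs()['eef_rot'])
E
```

```text
time_s: 10.83
ee_pos: [0.525, -0.1111, 0.1749]
eef_rot: [3.141, -0.0, 1.544]
force: [-1.1, 0.7, -0.2]
grip_width: 0.049
grip_force: 39.9
[ 0.52510991 -0.11059156  0.17481222] [ 3.14145814e+00 -2.02733197e-04  1.54540445e+00]
```

View pics/w6.png

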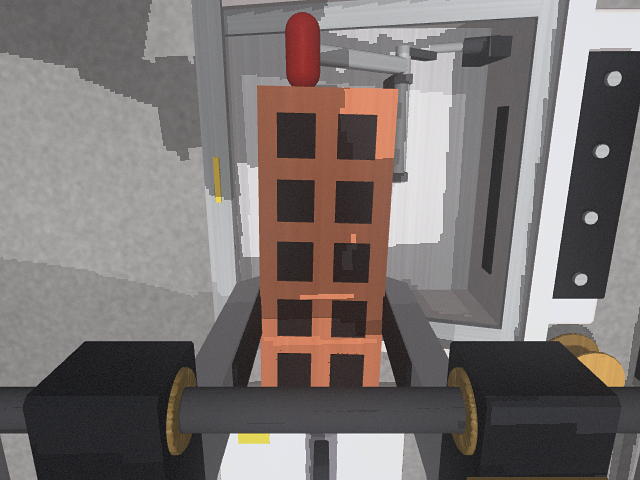

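```bash
python3 -m pendant '[[[0,0,-2],0],[[0,0,-3],0],[[0,0,-3],0],[[0,0,-2.5],0],[[0,0,-0.8],0],[[0,0.18,0],0],[[0,0.18,0],0],[[0,0,-1],0],[[0,0,0],0],[[0,0,0],0]]'
python3 - <<'E'
from h import *
shot('wrist','w7');o=ctrl.get_obs();print(o['ee_pos'],o['force'])
K,T=load('w7')
# predicted guide/plinth px
c,s=np.cos(-.026),np.sin(-.026)
f=lambda p:np.array([.5589+c*p[0]-s*p[1],-.0741+s*p[0]+c*p[1],p[2]])
E
cat > /dev/null
```

```text
time_s: 11.72
ee_pos: [0.5252, -0.1078, 0.0519]
eef_rot: [3.141, 0.0, 1.545]
force: [0.7, 0.6, -1.1]
grip_width: 0.0489
grip_force: 39.9
[ 0.52524869 -0.10791086  0.05208866] [0.40883348 0.42704824 0.10928355]
```

```bash
python3 -c "
import cv2
im=cv2.imread('pics/w7.png');cv2.imwrite('pics/c7.png',cv2.resize(im[0:300,180:480],None,fx=2,fy=2,interpolation=cv2.INTER_CUBIC))"
```

```text
(no output)
```

View pics/c7.png

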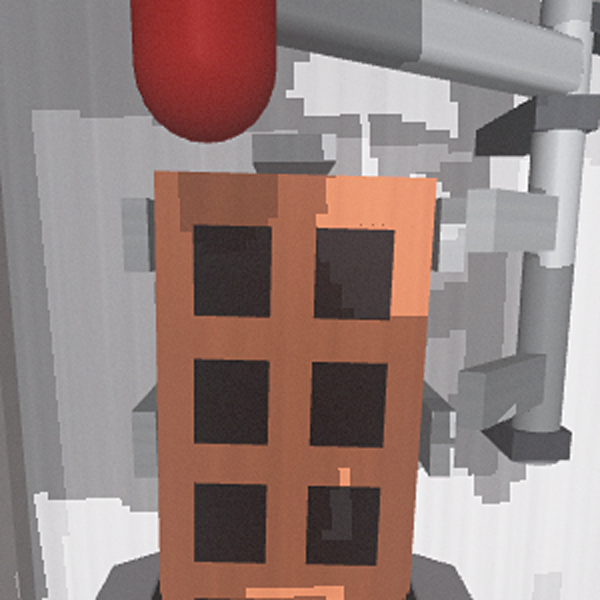

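```bash
python3 -c "
from h import *
g=lambda u,v,z:pix2w('w7',(u/2+180,v/2),z).round(4)
print(g(149,235,.058),g(440,235,.058),'low',g(155,435,.058),g(428,435,.058),'endguide',g(293,163,.058))
print('strip',g(154,172,.0725),g(436,178,.0725),g(157,435,.0725),g(421,435,.0725))
"
```

```text
[ 0.5    -0.0309  0.058 ] [ 0.5566 -0.0324  0.058 ] low [ 0.4985 -0.0708  0.058 ] [ 0.555  -0.0723  0.058 ] endguide [ 0.5283 -0.0184  0.058 ]
strip [ 0.5037 -0.0205  0.0725] [ 0.5531 -0.0228  0.0725] [ 0.5012 -0.0676  0.0725] [ 0.5512 -0.0689  0.0725]
```

```bash
python3 -m pendant '[[[0,0,-0.8],0],[[0,0,-0.8],0],[[0,0,-0.6],0],[[0,0,-0.4],0],[[0,0,-0.3],0],[[0,0,0],0],[[0,0,0],0]]'
```

```text
time_s: 12.35
ee_pos: [0.525, -0.1079, 0.0225]
eef_rot: [-3.142, -0.0, 1.545]
force: [-0.0, -0.7, -0.8]
grip_width: 0.0488
grip_force: 39.9
```

```bash
python3 -m pendant '[[[0,0,0],0],[[0,0,0],0],[[0,0,0],0],[[0,0,0.5],0],[[0,0,1],0],[[0,0,3],0],[[0,0,3.5],0],[[0,0,4],0],[[0,0,3.5],0],[[-1.06,3.53,0],0.006],[[-1.06,3.53,0],0],[[-1.06,3.53,0],0],[[-1.06,3.53,0],0],[[-1.06,3.53,0],0],[[-1.06,3.53,0],0],[[-1.06,3.53,0],0],[[-1.06,3.53,0],0],[[0,0,0],0]]' 0.7
python3 -m pendant '[[[0,0,-2],0],[[0,0,-2],0],[[0,0,-2],0],[[0,0,-3],0],[[0,0,-3],0],[[0,0,-2],0],[[0,0,-1],0],[[0,0,-0.4],0],[[0,0,0],0],[[0,0,0],0]]' 1
python3 -m pendant '[[[0,0,0],0],[[0,0,0],0],[[0,0,0],0],[[0,0,0],0],[[0,0,0],0],[[0,0,0],0],[[0,0,0],0],[[0,0,0],0],[[0,0,0],0],[[0,0,0],0]]' 0 40
python3 - <<'E'
from h import *
c=shot('wrist','w8');o=ctrl.get_obs();print(o['ee_pos'])
hsv=cv2.cvtColor(cv2.imread('pics/w8.png'),cv2.COLOR_BGR2HSV)
m=cv2.inRange(hsv,(5,70,90),(18,255,255))
for u in range(265,400,15): 
    r=np.where(m[:,u])[0]; print(u,r.min() if len(r) else None,end=' ; ')
r=np.where(m[95])[0];print(r.min(),r.max())
E
```

```text
time_s: 13.85
ee_pos: [0.4385, 0.1789, 0.1787]
eef_rot: [3.141, -0.001, 1.555]
force: [0.2, 0.3, -0.7]
grip_width: 0.0659
grip_force: 0.0
time_s: 14.68
ee_pos: [0.441, 0.1746, 0.0248]
eef_rot: [3.14, -0.001, 1.551]
force: [0.3, 0.2, -0.5]
grip_width: 0.0938
grip_force: 0.0
time_s: 15.52
ee_pos: [0.4402, 0.1745, 0.0236]
eef_rot: [-3.142, -0.0, 1.551]
force: [0.3, -0.5, 0.8]
grip_width: 0.0487
grip_force: 40.0
[0.44024536 0.17451499 0.02358105]
265 73 ; 280 73 ; 295 73 ; 310 73 ; 325 74 ; 340 74 ; 355 74 ; 370 85 ; 385 75 ; 256 396
```

```bash
python3 -c "
from h import *
p=(pix2w('w8',(255.5,73),.044)+pix2w('w8',(397.5,75),.044))/2;print(p,p-ctrl.get_obs()['ee_pos'])"
```

```text
[0.44271082 0.26513998 0.044     ] [0.00246546 0.09062499 0.02041895]
```

```bash
python3 -m pendant '[[[0,0,1],0],[[0,0,2],0],[[0,0,3],0],[[0,0,3],0],[[0,0,3],0],[[0,0,3.5],0],[[1.06,-3.63,0],-0.006],[[1.06,-3.63,0],0],[[1.06,-3.63,0],0],[[1.06,-3.63,0],0],[[1.06,-3.63,0],0],[[1.06,-3.63,0],0],[[1.06,-3.63,0],0],[[1.06,-3.63,0],0],[[0,0,0],0],[[0,0,0],0]]'
python3 -m pendant '[[[0,0,-2],0],[[0,0,-3],0],[[0,0,-3],0],[[0,0,-2.5],0],[[0,0,-0.8],0],[[0,0.19,0],0],[[0,0.19,0],0],[[0,0,-1],0],[[0,0,0],0],[[0,0,0],0]]'
```

```text
time_s: 16.9
ee_pos: [0.5248, -0.1173, 0.1787]
eef_rot: [-3.141, -0.0, 1.542]
force: [-0.6, 1.1, -0.3]
grip_width: 0.0492
grip_force: 40.0
time_s: 17.73
ee_pos: [0.5251, -0.112, 0.0559]
eef_rot: [3.141, 0.0, 1.545]
force: [1.3, 0.3, -0.7]
grip_width: 0.0492
grip_force: 40.0
```

```bash
python3 -m pendant '[[[0,0,-0.8],0],[[0,0,-0.8],0],[[0,0,-0.6],0],[[0,0,-0.4],0],[[0,0,-0.3],0],[[0,0,0],0],[[0,0,0],0]]'
python3 -m pendant '[[[0,0,0],0],[[0,0,0],0],[[0,0,0],0],[[0,0,0.5],0],[[0,0,1],0],[[0,0,3],0],[[0,0,3.5],0],[[0,0,4],0],[[0,0,4],0],[[0,0,2],0],[[0,0,0],0],[[0,0,0],0]]' 0.7
python3 - <<'E'
from h import *
shot('wrist','w9');o=ctrl.get_obs();print(o['ee_pos'])
im=cv2.imread('pics/w9.png');cv2.imwrite('pics/c9.png',im[0:480,120:620])
E
```

```text
time_s: 18.32
ee_pos: [0.5263, -0.1125, 0.027]
eef_rot: [3.138, 0.001, 1.545]
force: [3.3, -0.3, 6.2]
grip_width: 0.0493
grip_force: 40.0
time_s: 19.32
ee_pos: [0.5252, -0.1121, 0.2079]
eef_rot: [3.139, 0.001, 1.545]
force: [0.2, 0.9, -0.7]
grip_width: 0.0657
grip_force: 0.0
[ 0.5246985  -0.11200592  0.20643614]
```

View pics/c9.png

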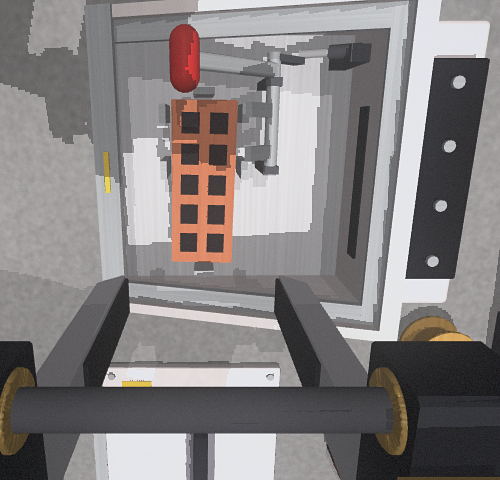

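```bash
python3 -c "
from h import *
for p in((292,100),(358,99),(292,262),(352,262)): print(pix2w('w9',p,.046).round(4))
print(pix2w('w9',(304.5,58),.116).round(4),pix2w('w9',(304,25),.116).round(4),pix2w('w9',(305,92),.116).round(4))"
python3 -m pendant '[[[0,4,0],0],[[-0.4,4,0],0],[[-0.5,3.1,-1],0],[[-0.3,0,-2],0],[[0,0,-2],0],[[0,0,0],0],[[0,0,0],0],[[0,0,0],0],[[0,0,0],0],[[0,0,0],0],[[0,0,0],0]]' 0 20
```

```text
[ 0.5044 -0.0213  0.046 ]
[ 0.5546 -0.0218  0.046 ]
[ 0.4986 -0.1509  0.046 ]
[ 0.549  -0.1522  0.046 ]
[ 0.5172 -0.0011  0.116 ] [0.5175 0.0166 0.116 ] [ 0.5168 -0.0202  0.116 ]
time_s: 20.28
ee_pos: [0.5133, -0.0013, 0.1572]
eef_rot: [3.141, -0.0, 1.544]
force: [-0.4, -0.9, 0.6]
grip_width: 0.0008
grip_force: 0.0
```

```bash
python3 -m pendant '[[[0,0,-1.5],0],[[0,0,-1.4],0],[[-0.45,0,-1.1],0],[[-0.45,0,-1.1],0],[[-0.4,0,-0.95],0],[[-0.4,0,-0.95],0],[[-0.15,0,-1],0],[[-0.15,0,-1],0],[[0.1,0,-0.8],0],[[0.1,0,-0.8],0],[[0,0,-0.3],0],[[0,0,0],0],[[0,0,0],0]]'
python3 -m pendant '[[[0,0,2],0],[[0,0,4],0],[[0,0,4],0],[[0,-4,4],0],[[0.5,-4,4],0],[[0.5,-4,4],0],[[0.5,-4,2],0],[[0,-4,0],0],[[0,-3,0],0],[[0,0,0],0],[[0,0,0],0]]'
python3 - <<'E'
from h import *
shot('wrist','w10');shot('top','t10');o=ctrl.get_obs();print(o['ee_pos'])
im=cv2.imread('pics/w10.png');cv2.imwrite('pics/c10.png',im)
E
```

```text
time_s: 21.37
ee_pos: [0.4955, -0.0012, 0.0479]
eef_rot: [3.141, 0.0, 1.545]
force: [-0.5, 0.7, -0.1]
grip_width: 0.0003
grip_force: 0.0
time_s: 22.28
ee_pos: [0.5068, -0.1975, 0.2545]
eef_rot: [3.141, 0.0, 1.542]
force: [-0.4, 0.9, -0.0]
grip_width: 0.0002
grip_force: 0.0
[ 0.50703814 -0.19570919  0.25458037]
```

View pics/c10.png

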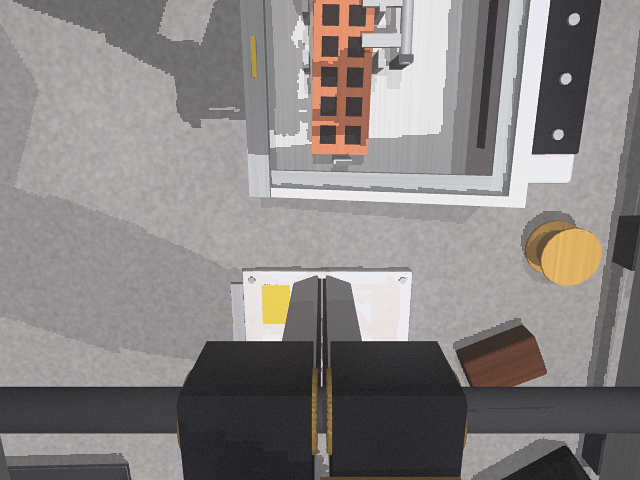

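```bash
python3 -m pendant '[[[-0.6,-1.4,0.75],-0.119],[[-0.6,-1.4,0.75],-0.119],[[-0.6,-1.4,0.75],-0.119],[[-0.6,-1.4,0.75],-0.119],[[-0.6,-1.4,0.75],-0.119],[[-0.6,-1.4,0.75],-0.119],[[-0.6,-1.4,0.75],-0.119],[[-0.6,-1.4,0.75],-0.119],[[-0.6,-1.4,0.75],-0.119],[[-0.6,-1.4,0.75],-0.119],[[-0.6,-1.4,0.75],-0.119],[[-0.6,-1.4,0.75],-0.119],[[-0.6,-1.4,0.75],-0.117],[[0,0,0],0],[[0,0,0],0],[[0,0,0],0]]' 1 20
python3 - <<'E'
from h import *
shot('wrist','w11');o=ctrl.get_obs();print(o['ee_pos'],o['eef_rot'])
K,T=load('w11');print(-T[:3,:3].T@T[:3,3])
im=cv2.imread('pics/w11.png')
h=proj('w11',[.513,-.378,.042])[0].astype(int);print(h)
m=(im.max(2)<75).astype(np.uint8);n,l,s,c=cv2.connectedComponentsWithStats(m)
for i in range(1,n):
    if s[i,4]>700: print('dark',s[i],c[i])
g=cv2.cvtColor(im,cv2.COLOR_BGR2HSV);w=((g[...,2]>205)&(g[...,1]<25)).astype(np.uint8);w=cv2.morphologyEx(w,cv2.MORPH_CLOSE,np.ones((5,5)));n,l,s,c=cv2.connectedComponentsWithStats(w)
for i in range(1,n):
    if s[i,4]>3000: print('white',s[i],c[i],cv2.minAreaRect(np.argwhere(l==i)[:,::-1].astype(np.float32)))
E
```

```text
time_s: 23.72
ee_pos: [0.4295, -0.3771, 0.3515]
eef_rot: [-3.141, 0.0, 0.004]
force: [-0.3, -0.8, 1.2]
grip_width: 0.094
grip_force: 0.0
[ 0.42952319 -0.37710499  0.35141912] [-3.14113683e+00  2.37990401e-04  3.83310260e-03]
[ 0.50420601 -0.37782639  0.53016688]
[322 112]
dark [ 539   55   46  245 1649] [563.39902971 171.33474833]
dark [ 511   61   48  230 3689] [533.57983193 171.64190838]
dark [512  68  23  59 850] [522.93411765  97.81411765]
dark [ 500  136   27   89 1254] [513.22248804 177.81020734]
dark [    0   279   640   201 37375] [312.17506355 394.06432107]
white [   0    5  105   72 4376] [56.37957038 33.67961609] ((51.99525451660156, 40.63776397705078), (106.38505554199219, 68.20084381103516), 1.9749339818954468)
white [  235    34   176   173 24348] [321.54037293 117.20473961] ((319.4833068847656, 120.94276428222656), (175.40345764160156, 168.29530334472656), 2.1610796451568604)
```

```bash
python3 - <<'E'
from h import *
g=cv2.imread('pics/w11.png').max(2)
s=g[75:145:3,270:380:4]
for r,row in zip(range(75,145,3),s): print(r,' '.join('%3d'%v for v in row))
E
```

```text
75 236 237 237 236 237 235 235 239 237 238 236 237 237 238 238 238 237 237 238 238 236 238 238 238 238 238 237 237
78 236 238 238 236 238 238 237 237 237 238 238 237 237 238 237 237 237 237 238 238 237 238 237 238 237 238 238 237
81 235 237 238 235 237 237 237 237 239 237 236 237 238 239 238 238 237 239 238 236 239 236 237 236 237 238 237 237
84 235 237 238 237 238 238 238 237 239 237 236 238 238 238 237 238 238 238 238 238 237 236 237 237 237 237 238 237
87 238 238 238 238 238 238 238 237 237 236 237 238 239 238 238 237 238 237 238 238 238 238 237 238 236 238 238 238
90 239 238 237 238 237 238 238 239 237 237 238 238 237 238 238 238 238 238 237 237 237 238 238 238 238 238 237 237
93 238 238 238 237 238 238 237 238 238 238 237 238 237 238 239 238 237 239 238 238 238 238 237 238 237 238 238 238
96 237 162 161 162 165 215 213 230 230 243 242 242 241 241 240 240 238 239 238 238 238 238 238 239 239 238 237 238
99 238 168 170 168 170 171 169 173 167 168 172 170 169 170 169 171 170 173 168 167 167 165 166 163 188 237 236 235
102 238 167 171  85 113 107 136 138 175 173 174 170 173 174 173 1
[... 974 characters left out ...]
 236
129 237 237 238 238 239 239 238 239 237 238 239 238 239 238 238 238 239 238 237 238 239 238 238 237 238 237 236 237
132 238 238 237 238 237 238 239 238 238 238 238 238 239 238 238 237 238 239 237 238 237 237 239 237 237 237 236 237
135 238 238 238 238 238 238 237 238 238 238 238 239 237 239 237 237 237 238 238 238 238 237 237 238 238 237 236 237
138 238 238 238 238 239 238 237 238 238 239 238 238 238 239 238 238 237 236 237 237 236 239 238 238 238 237 238 237
141 238 238 238 238 237 237 238 239 239 238 238 236 238 238 238 237 237 237 238 237 237 238 238 238 238 236 237 238
144 238 238 238 238 238 238 238 238 239 239 239 239 238 238 238 237 237 238 237 238 237 238 237 237 238 238 237 236
```

```bash
cat > cov.py <<'E'
from h import *
def handle(f,roi=(70,150,250,400)):
    g=cv2.imread('pics/'+f+'.png').max(2); r0,r1,c0,c1=roi
    m=np.zeros_like(g);m[r0:r1,c0:c1]=(g[r0:r1,c0:c1]<104)
    m=cv2.morphologyEx(m,cv2.MORPH_OPEN,np.ones((3,3)))
    n,l,s,c=cv2.connectedComponentsWithStats(m);k=1+s[1:,4].argmax()
    cols=np.arange(s[k,0]+6,s[k,0]+s[k,2]-6);t=[np.where(l[:,u]==k)[0].min()-.5 for u in cols];b=[np.where(l[:,u]==k)[0].max()+.5 for u in cols]
    rows=np.arange(s[k,1]+4,s[k,1]+s[k,3]-4);L=[np.where(l[v]==k)[0].min()-.5 for v in rows];R=[np.where(l[v]==k)[0].max()+.5 for v in rows]
    print(s[k]);print('L',L);print('R',R)
    return cols,np.polyfit(cols,t,1),np.polyfit(cols,b,1),rows,np.median(L),np.median(R)
if __name__=='__main__':
    cols,pt,pb,rows,L,R=handle('w11');print(pt,pb)
    P=lambda u,v:pix2w('w11',(u,v),.042)
    C=[P(L,np.polyval(pt,L)),P(R,np.polyval(pt,R)),P(L,np.polyval(pb,L)),P(R,np.polyval(pb,R))]
    for c in C: print(c.round(4))
    C=np.array(C);print(C.mean(0),np.linalg.norm(C[0]-C[1]),np.linalg.norm(C[0]-C[2]))
    im=cv2.imread('pics/w11.png');g=cv2.cvtColor(im,cv2.COLOR_BGR2HSV);w=((g[...,2]>205)&(g[...,1]<25)).astype(np.uint8);w[:,:200]=0;w[:,430:]=0;w[230:]=0
    e=np.array([[u,np.where(w[:,u])[0].min()-.5] for u in range(250,400)]);print('top edge',np.polyfit(e[:,0],e[:,1],1),e[0],e[-1])
    a=P=lambda u,v:pix2w('w11',(u,v),.008); p=np.polyfit(e[:,0],e[:,1],1);A,B=a(250,np.polyval(p,250)),a(400,np.polyval(p,400));print(A,B,np.arctan2(-(B-A)[0],-(B-A)[1])*-1)
    print('side edges at rows',[(r,pix2w('w11',(np.where(w[r])[0].min()-.5,r),.008)[:2].round(4),pix2w('w11',(np.where(w[r])[0].max()+.5,r),.008)[:2].round(4)) for r in(60,90,150,180)])
E
python3 cov.py
```

```text
[ 279  102   82   17 1105]
L [np.float64(279.5), np.float64(279.5), np.float64(279.5), np.float64(278.5), np.float64(278.5), np.float64(278.5), np.float64(278.5), np.float64(278.5), np.float64(279.5)]
R [np.float64(360.5), np.float64(360.5), np.float64(360.5), np.float64(360.5), np.float64(360.5), np.float64(360.5), np.float64(360.5), np.float64(360.5), np.float64(360.5)]
[3.62173038e-02 9.17285714e+01] [4.39856530e-02 1.02903727e+02]
[ 0.5242 -0.3304  0.042 ]
[ 0.5215 -0.42    0.042 ]
[ 0.5102 -0.3301  0.042 ]
[ 0.5067 -0.4204  0.042 ]
[ 0.51564702 -0.37524482  0.042     ] 0.08961161373720497 0.01400913092275036
top edge [ 0.03720343 24.86748655] [250.   34.5] [399.   39.5]
[ 0.59800406 -0.29674987  0.008     ] [ 0.59285816 -0.46548643  0.008     ] -0.030487217969783546
side edges at rows [(60, array([ 0.5709, -0.278 ]), array([ 0.5716, -0.4774])), (90, array([ 0.5385, -0.2776]), array([ 0.5392, -0.4758])), (150, array([ 0.4702, -0.2754]), array([ 0.4709, -0.4736])), (180, array([ 0.4341, -0.2737]), array([ 0.4349, -0.4718]))]
```

```bash
python3 -m pendant '[[[2.15,0.07,-3],-0.036],[[2.15,0.07,-4],0],[[2.15,0.07,-4],0],[[2.16,0.06,-4],0],[[0,0,-4],0],[[0,0,-4],0],[[0,0,-3],0],[[0,0,-2],0],[[0,0,-0.9],0],[[0,0,0],0],[[0,0,0],0],[[0,0,0],0]]' 1
python3 - <<'E'
from h import *
o=[ctrl.get_obs()['ee_pos']];shot('wrist','w12');print(o,ctrl.get_obs()['eef_rot'])
E
python3 -m pendant '[[[0,0,-0.6],0],[[0,0,-0.6],0],[[0,0,-0.5],0],[[0,0,0],0],[[0,0,0],0]]'
```

```text
time_s: 24.77
ee_pos: [0.5105, -0.3761, 0.0746]
eef_rot: [3.14, -0.002, -0.035]
force: [-0.5, 0.6, -0.4]
grip_width: 0.0944
grip_force: 0.0
[array([ 0.51054901, -0.37605885,  0.07462076])] [ 3.13987205e+00 -2.27810834e-03 -3.56383682e-02]
time_s: 25.23
ee_pos: [0.5095, -0.3757, 0.0552]
eef_rot: [-3.141, 0.001, -0.036]
force: [-0.5, -0.4, -0.1]
grip_width: 0.0937
grip_force: 0.0
```

```bash
python3 -m pendant '[[[0.3,0.07,0],0.004],[[0.3,0.06,0],0],[[0,0,-0.5],0],[[0,0,-0.5],0],[[0,0,-0.4],0],[[0,0,-0.4],0],[[0,0,-0.2],0],[[0,0,0],0],[[0,0,0],0]]'
```

```text
time_s: 25.98
ee_pos: [0.5157, -0.3745, 0.0356]
eef_rot: [-3.142, 0.0, -0.032]
force: [0.0, -0.3, 0.6]
grip_width: 0.094
grip_force: 0.0
```

```bash
python3 -m pendant '[[[0,0,-0.6],0],[[0,0,-0.6],0],[[0,0,-0.6],0],[[0,0,-0.4],0],[[0,0,-0.3],0],[[0,0,0],0],[[0,0,0],0]]'
python3 -m pendant '[[[0,0,0],0],[[0,0,0],0],[[0,0,0],0],[[0,0,0],0]]' 0 6
```

```text
time_s: 26.57
ee_pos: [0.5157, -0.3745, 0.0105]
eef_rot: [-3.141, 0.0, -0.032]
force: [-0.4, -0.3, -0.5]
grip_width: 0.0938
grip_force: 0.0
time_s: 26.9
ee_pos: [0.5158, -0.3746, 0.0109]
eef_rot: [3.141, -0.0, -0.032]
force: [1.6, -0.9, -0.2]
grip_width: 0.0899
grip_force: 6.0
```

```bash
cat > tilt.py <<'E'
import sys
from h import *
from scipy.optimize import brentq
def tilt(f):
    c=shot('wrist',f);o=ctrl.get_obs();e=o['ee_pos'];yaw=o['eef_rot'][2]
    im=cv2.imread('pics/'+f+'.png');g=cv2.cvtColor(im,cv2.COLOR_BGR2HSV);w=((g[...,2]>185)&(g[...,1]<30)).astype(np.uint8)
    v=np.array([ (np.where(w[:,u])[0].min() if w[:,u].any() else -1) for u in range(200,440,10)])
    piv=e+[0,0,.019]
    def row(a,u=0): # a>0: top edge raised
        x,z=.080,-.021; xx=x*np.cos(a)-z*np.sin(a);zz=x*np.sin(a)+z*np.cos(a)
        return proj(f,piv+[xx*np.cos(yaw),xx*np.sin(yaw),zz])[0]
    print(e,v.tolist());print({round(d,2):row(d).round(0).tolist() for d in np.arange(-.2,.9,.1)})
tilt(sys.argv[1])
E
python3 tilt.py w13
python3 -m pendant '[[[0,0,0.3],0],[[0,0,0.5],0],[[0,0,1],0],[[0,0,1],0],[[0,0,1.5],0],[[0,0,1.5],0],[[0,0,2],0],[[0,0,2],0],[[0,0,2],0],[[0,0,1],0],[[0,0,0],0],[[0,0,0],0],[[0,0,0],0],[[0,0,0],0]]'
python3 tilt.py w14
```

```text
[ 0.51583147 -0.37457282  0.01087632] [108, 108, 108, 108, 108, 108, 108, 108, 108, 108, 108, 108, 108, 108, 108, 108, 108, 108, 108, 108, 108, 108, 108, 108]
{np.float64(-0.2): [319.0, 122.0], np.float64(-0.1): [319.0, 114.0], np.float64(0.0): [319.0, 107.0], np.float64(0.1): [319.0, 102.0], np.float64(0.2): [319.0, 99.0], np.float64(0.3): [319.0, 97.0], np.float64(0.4): [319.0, 98.0], np.float64(0.5): [318.0, 102.0], np.float64(0.6): [318.0, 110.0], np.float64(0.7): [318.0, 121.0], np.float64(0.8): [318.0, 136.0]}
time_s: 28.12
ee_pos: [0.5153, -0.3741, 0.1372]
eef_rot: [-3.14, 0.002, -0.032]
force: [0.1, 1.0, -3.2]
grip_width: 0.0899
grip_force: 6.0
[ 0.51534657 -0.37418635  0.13738336] [108, 108, 108, 108, 108, 108, 108, 108, 108, 108, 108, 108, 108, 108, 108, 108, 108, 108, 107, 107, 107, 107, 107, 107]
{np.float64(-0.2): [320.0, 122.0], np.float64(-0.1): [319.0, 114.0], np.float64(0.0): [319.0, 107.0], np.float64(0.1): [319.0, 102.0], np.float64(0.2): [319.0, 99.0], np.float64(0.3): [319.0, 97.0], np.float64(0.4): [319.0, 98.0], np.float64(0.5): [318.0, 102.0], np.float64(0.6): [318.0, 110.0], np.float64(0.7): [318.0, 121.0], np.float64(0.8): [318.0, 136.0]}
```

```bash
python3 -m pendant '[[[0,0,-2],0],[[0,0,-2],0],[[0,0,-2],0],[[0,0,-1],0],[[0,0,0],0],[[0,0,0],0]]'
python3 -m pendant '[[[0,0,0],0],[[0,0,0],0],[[0,0,0],0],[[0,0,0],0]]' 0 3
python3 tilt.py w15
```

```text
time_s: 28.67
ee_pos: [0.5157, -0.3745, 0.0686]
eef_rot: [-3.141, 0.001, -0.032]
force: [0.1, 0.5, -2.5]
grip_width: 0.0898
grip_force: 6.0
time_s: 29.0
ee_pos: [0.5159, -0.3747, 0.0694]
eef_rot: [3.141, -0.001, -0.032]
force: [-0.1, 0.1, -3.8]
grip_width: 0.0898
grip_force: 3.0
[ 0.51589273 -0.37458855  0.06922683] [95, 96, 96, 96, 96, 95, 95, 95, 96, 94, 95, 95, 94, 94, 94, 94, 94, 95, 95, 94, 95, 95, 95, 94]
{np.float64(-0.2): [319.0, 122.0], np.float64(-0.1): [319.0, 114.0], np.float64(0.0): [319.0, 108.0], np.float64(0.1): [319.0, 102.0], np.float64(0.2): [319.0, 99.0], np.float64(0.3): [319.0, 97.0], np.float64(0.4): [319.0, 99.0], np.float64(0.5): [318.0, 103.0], np.float64(0.6): [318.0, 110.0], np.float64(0.7): [318.0, 121.0], np.float64(0.8): [318.0, 136.0]}
```

```bash
python3 -m pendant '[[[0,0,0],0],[[0,0,0],0],[[0,0,0.5],0],[[0,0,0],0]]'
cat > tilt2.py <<'E'
import sys
from h import *
f=sys.argv[1];shot('wrist',f);o=ctrl.get_obs();e=o['ee_pos'];yaw=o['eef_rot'][2]
im=cv2.imread('pics/'+f+'.png');g=cv2.cvtColor(im,cv2.COLOR_BGR2HSV);w=((g[...,2]>185)&(g[...,1]<30)).astype(np.uint8)
w=cv2.morphologyEx(w,cv2.MORPH_OPEN,np.ones((3,3)));n,l,s,c=cv2.connectedComponentsWithStats(w)
k=l[150,320] or (1+s[1:,4].argmax());print(s[k])
top=np.median([np.where(l[:,u]==k)[0].min() for u in range(260,380)])
for r in (4,8,15,30,60,90):
    q=np.where(l[int(top)+r]==k)[0];print(int(top)+r,q.min(),q.max(),q.max()-q.min()+1)
piv=e+[0,0,.019]
def P(x,y,z,a): # cover frame rel pivot (10,0,29)
    x-=.010;z-=.029;X=x*np.cos(a)-z*np.sin(a);Z=x*np.sin(a)+z*np.cos(a)
    c,s=np.cos(yaw),np.sin(yaw);return piv+[c*X-s*y,s*X+c*y,Z]
for a in np.arange(0,.65,.05):
    A,B=proj(f,P(.09,.1,.008,a))[0],proj(f,P(.09,-.1,.008,a))[0];C=proj(f,P(.03,.1,.008,a))[0];D=proj(f,P(.03,-.1,.008,a))[0]
    print(round(a,2),'top',((A+B)/2).round(1),(B-A)[0].round(1),'mid row',C[1].round(0),'w',(D-C)[0].round(1))
E
python3 tilt2.py w16
```

```text
time_s: 29.38
ee_pos: [0.516, -0.3747, 0.0747]
eef_rot: [3.141, -0.001, -0.032]
force: [0.3, 0.3, -2.9]
grip_width: 0.0898
grip_force: 3.0
[   37    92   570   250 83973]
98 37 606 570
102 37 606 570
109 40 603 564
124 46 597 552
154 59 584 526
184 71 572 502
0.0 top [319.2 107.5] 492.4 mid row 249.0 w 451.8
0.05 top [319.1 104.7] 504.5 mid row 248.0 w 454.8
0.1 top [319.  102.3] 517.1 mid row 246.0 w 458.0
0.15 top [319.  100.3] 530.2 mid row 245.0 w 461.2
0.2 top [318.9  98.8] 544.0 mid row 244.0 w 464.6
0.25 top [318.9  97.8] 558.3 mid row 243.0 w 468.1
0.3 top [318.8  97.4] 573.1 mid row 242.0 w 471.7
0.35 top [318.7  97.7] 588.6 mid row 241.0 w 475.5
0.4 top [318.6  98.5] 604.6 mid row 241.0 w 479.3
0.45 top [318.6 100.1] 621.1 mid row 240.0 w 483.2
0.5 top [318.5 102.5] 638.1 mid row 240.0 w 487.2
0.55 top [318.4 105.7] 655.6 mid row 240.0 w 491.2
0.6 top [318.3 109.8] 673.4 mid row 240.0 w 495.3
```

```bash
python3 -m pendant '[[[0.1,0,0.1],0],[[-0.1,0,-0.1],0],[[0.1,0,0.1],0],[[-0.1,0,-0.1],0],[[0.15,0,0.15],0],[[-0.15,0,-0.15],0],[[0.15,0,0.15],0],[[-0.15,0,-0.15],0],[[0,0,0],0]]'
python3 tilt2.py w17 | head -4
```

```text
time_s: 30.18
ee_pos: [0.5155, -0.3744, 0.0734]
eef_rot: [-3.141, 0.0, -0.032]
force: [0.2, -0.1, -3.1]
grip_width: 0.0902
grip_force: 3.0
[   37    92   570   250 83963]
98 37 606 570
102 37 606 570
109 40 603 564
```

```bash
python3 -m pendant '[[[0,0,1.2],0],[[0,0,0],0],[[0,0,1.2],0],[[0,0,0],0],[[0,0,-1.2],0],[[0,0,0],0],[[0,0,-1.2],0],[[0,0,0],0],[[0,0,0],0]]'
python3 tilt2.py w18 | head -4
```

```text
time_s: 30.98
ee_pos: [0.5152, -0.3741, 0.0722]
eef_rot: [-3.14, 0.002, -0.032]
force: [0.6, -0.1, -2.7]
grip_width: 0.0902
grip_force: 3.0
[   40    93   564   241 80559]
98 43 600 558
102 40 603 564
109 43 601 559
```

```bash
python3 -m pendant '[[[0,0,0],0],[[0,0,1],0],[[0,0,2.5],0],[[0,0,3],0],[[0,0,3],0],[[0,0,3],0],[[0,0,2.3],0],[[0,0,0],0]]' 0 12
python3 tilt2.py w19 | head -4
python3 -m pendant '[[[0.2,2.7,0],0.08],[[0.2,2.7,0],0.08],[[0.2,2.7,0],0.08],[[0.2,2.7,0],0.08],[[0.2,2.7,0],0.08],[[0.2,2.7,0],0.08],[[0.2,2.7,0],0.08],[[0.2,2.7,0],0.08],[[0.2,2.7,0],0.08],[[0.2,2.7,0],0.08],[[0.2,2.7,0],0.08],[[0.2,2.7,0],0.08],[[0.2,2.7,0],0.08],[[0.2,2.7,0],0.08],[[0.2,2.7,0],0.08],[[0.2,2.7,0],0.08],[[0.2,2.7,0],0.08],[[0.2,2.7,0],0.08],[[0,2.7,0],0.08],[[0,2.7,0],0.057]]'
python3 -m pendant '[[[0,0,0],0],[[0,0,0],0],[[0,0,0],0]]'
```

```text
time_s: 31.7
ee_pos: [0.5169, -0.3754, 0.2285]
eef_rot: [3.136, -0.007, -0.032]
force: [-0.2, -0.9, -2.3]
grip_width: 0.0898
grip_force: 12.0
[   40    93   564   241 81083]
98 43 600 558
102 40 603 564
109 43 601 559
time_s: 33.42
ee_pos: [0.551, 0.1668, 0.2201]
eef_rot: [-3.139, 0.001, 1.549]
force: [0.4, -0.7, -2.5]
grip_width: 0.0899
grip_force: 12.0
time_s: 33.67
ee_pos: [0.5514, 0.1651, 0.2206]
eef_rot: [-3.14, 0.001, 1.544]
force: [-0.1, 0.9, -2.7]
grip_width: 0.0895
grip_force: 12.0
```

```bash
python3 -m pendant '[[[0,0,-2.5],0],[[0,0,-3],0],[[0,0,-3],0],[[0,0,-3],0],[[0,0,-2],0],[[0,-0.8,0],0],[[0,-0.7,0],0],[[0,0,0],0],[[0,0,0],0]]'
python3 -m pendant '[[[0,0,0],0],[[0,-0.3,0],0],[[0,-0.3,0],0],[[0,-0.3,0],0],[[0,-0.3,0],0],[[0,-0.3,0],0],[[0,-0.3,0],0],[[0,0,0],0]]' 0 4
python3 tilt2.py w20 | head -4
```

```text
time_s: 34.42
ee_pos: [0.5527, 0.1498, 0.0885]
eef_rot: [3.139, -0.001, 1.543]
force: [-0.3, 0.8, -3.0]
grip_width: 0.0899
grip_force: 12.0
time_s: 35.08
ee_pos: [0.5517, 0.132, 0.0867]
eef_rot: [-3.142, 0.0, 1.544]
force: [-0.5, 0.0, -3.1]
grip_width: 0.0901
grip_force: 4.0
[  330    99   276   234 23741]Traceback (most recent call last):
  File "tilt2.py", line 7, in <module>
    top=np.median([np.where(l[:,u]==k)[0].min() for u in range(260,380)])
                   ~~~~~~~~~~~~~~~~~~~~~~~~~~^^
    return umr_minimum(a, axis, None, out, keepdims, initial, where)
ValueError: zero-size array to reduction operation minimum which has no identity
```

```bash
sed -i 's/k=l\[150,320\].*/k=1+s[1:,4].argmax();print(s[k]); print("tilt by right edge",[(np.where(w[r])[0].max()) for r in (98,102,106,110)])\nif len(sys.argv)>2: sys.exit()/' tilt2.py
python3 -m pendant '[[[0,-0.3,0],0],[[0,-0.3,0],0],[[0,0,0],0],[[0,0,0],0]]'
python3 tilt2.py w21 1
```

```text
time_s: 35.47
ee_pos: [0.5517, 0.1264, 0.0867]
eef_rot: [3.142, -0.0, 1.545]
force: [-1.1, -0.4, -3.4]
grip_width: 0.0902
grip_force: 4.0
[  331    98   278   233 23990]
tilt by right edge [np.int64(492), np.int64(608), np.int64(607), np.int64(605)]
```

```bash
python3 -m pendant '[[[0,-0.3,0],0],[[0,-0.3,0],0],[[0,-0.3,0],0],[[0,0,0],0],[[0,0,0],0]]'
python3 tilt2.py w22 1
```

```text
time_s: 35.93
ee_pos: [0.5517, 0.1172, 0.0867]
eef_rot: [-3.142, 0.0, 1.544]
force: [-0.0, -0.3, -2.8]
grip_width: 0.0899
grip_force: 4.0
[  328    94   296   231 26503]
tilt by right edge [np.int64(618), np.int64(622), np.int64(623), np.int64(621)]
```

```bash
python3 -m pendant '[[[0,-0.3,0],0],[[0,-0.3,0],0],[[0,0,0],0],[[0,0,0],0]]'
python3 -m pendant '[[[0,0,0],0],[[0,0,0],0],[[0,0.5,0],0],[[0,1,0.5],0],[[0,2,2],0],[[0,1,3],0],[[0,0,3],0],[[0,0,3],0],[[0,0,3],0],[[0,0,0],0],[[0,0,0],0]]' 0 20
python3 tilt2.py w23 1
```

```text
time_s: 36.32
ee_pos: [0.5517, 0.1113, 0.0867]
eef_rot: [-3.142, 0.0, 1.545]
force: [0.4, -1.1, -3.5]
grip_width: 0.0897
grip_force: 4.0
time_s: 37.23
ee_pos: [0.552, 0.1574, 0.2331]
eef_rot: [3.139, -0.001, 1.545]
force: [-0.5, -0.3, -4.2]
grip_width: 0.0895
grip_force: 20.0
[  321    96   312   225 27222]
tilt by right edge [np.int64(626), np.int64(629), np.int64(632), np.int64(632)]
```

```bash
python3 -m pendant '[[[0.04,-1.16,0],-0.0786],[[0.04,-1.16,0],-0.0786],[[0.04,-1.16,0],-0.0786],[[0.04,-1.16,0],-0.0786],[[0.04,-1.16,0],-0.0786],[[0.04,-1.16,0],-0.0786],[[0.04,-1.16,0],-0.0786],[[0.04,-1.16,0],-0.0786],[[0.04,-1.16,0],-0.0786],[[0.04,-1.16,0],-0.0786],[[0.04,-1.16,0],-0.0786],[[0.04,-1.16,0],-0.0786],[[0.04,-1.16,0],-0.0786],[[0.04,-1.16,0],-0.0786],[[0.04,-1.16,0],-0.0786],[[0.04,-1.16,0],-0.0786],[[0.04,-1.16,0],-0.0786],[[0.04,-1.16,0],-0.0786],[[0.04,-1.16,0],-0.0786],[[0.04,-1.16,0],-0.0786]]'
python3 -m pendant '[[[0,0,0],0],[[0,0,0],0],[[0,0,-2],0],[[0,0,-2],0],[[0,0,-2],0],[[0,0,-2],0],[[0,0,0],0],[[0,0,0],0]]'
python3 tilt2.py w24 | tail -13 | cut -c1-40; python3 tilt2.py w25 1
```

```text
time_s: 38.95
ee_pos: [0.5592, -0.0756, 0.2296]
eef_rot: [-3.141, 0.003, -0.031]
force: [0.2, -0.4, -2.9]
grip_width: 0.09
grip_force: 20.0
time_s: 39.62
ee_pos: [0.5593, -0.0747, 0.151]
eef_rot: [-3.141, 0.002, -0.025]
force: [0.6, -0.2, -2.7]
grip_width: 0.0896
grip_force: 20.0
0.0 top [320.  105.6] 497.9 mid row 249.
0.05 top [320.  102.8] 510.2 mid row 247
0.1 top [320.  100.3] 523.1 mid row 246.
0.15 top [319.9  98.3] 536.5 mid row 244
0.2 top [319.9  96.8] 550.6 mid row 243.
0.25 top [319.8  95.8] 565.2 mid row 242
0.3 top [319.8  95.3] 580.5 mid row 241.
0.35 top [319.7  95.5] 596.3 mid row 240
0.4 top [319.6  96.4] 612.7 mid row 240.
0.45 top [319.6  98. ] 629.7 mid row 239
0.5 top [319.5 100.4] 647.1 mid row 239.
0.55 top [319.5 103.7] 665.1 mid row 239
0.6 top [319.4 107.8] 683.4 mid row 239.
[   14    65   616   261 95866]
tilt by right edge [np.int64(624), np.int64(627), np.int64(629), np.int64(628)]
```

```bash
python3 -m pendant '[[[0.25,0.03,0],0],[[0.25,0.02,0],0],[[0,0,-0.8],0],[[0,0,-0.8],0],[[0,0,-0.8],0],[[0,0,-0.4],0],[[0,0,-0.2],0],[[0,0,0],0],[[0,0,0],0]]'
python3 - <<'E'
from h import *
shot('top','t26');shot('wrist','w26');shot('scene','s26')
a=cv2.imread('pics/s26.png')[190:390,170:400];b=cv2.imread('pics/t26.png')[140:290,270:420]
a=cv2.resize(a,None,fx=2,fy=2,interpolation=cv2.INTER_CUBIC);b=cv2.resize(b,(400,400),interpolation=cv2.INTER_CUBIC)[:, :335]
cv2.imwrite('pics/m26.png',np.hstack([a,b]));print(a.shape,b.shape)
E
```

```text
time_s: 40.47
ee_pos: [0.5646, -0.075, 0.1215]
eef_rot: [-3.141, 0.001, -0.027]
force: [0.9, 0.0, -2.5]
grip_width: 0.09
grip_force: 20.0
(400, 460, 3) (400, 335, 3)
```

View pics/m26.png

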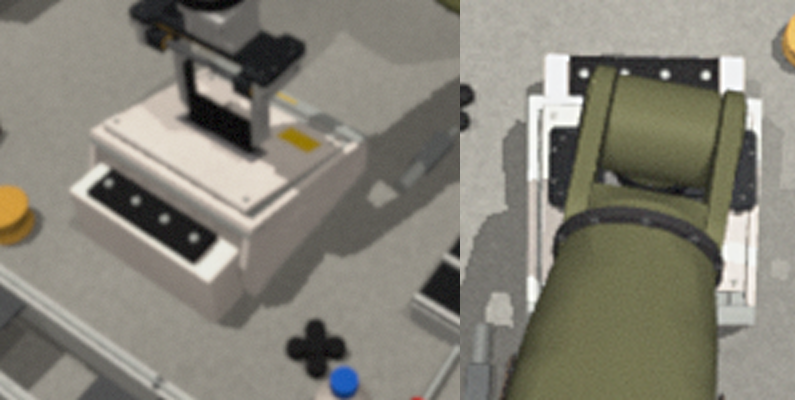

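```bash
python3 -m pendant '[[[0,0.03,-0.2],0],[[0,0.03,-0.15],0],[[0,0,0],0],[[0,0,0],0]]'; python3 -m pendant '[[[0,0,-0.2],0],[[0,0,0],0],[[0,0,0],0]]';
```

```text
time_s: 40.95
ee_pos: [0.5648, -0.0744, 0.1183]
eef_rot: [3.142, -0.0, -0.027]
force: [0.1, -0.4, 0.2]
grip_width: 0.0896
grip_force: 20.0
time_s: 41.2
ee_pos: [0.5653, -0.0744, 0.1179]
eef_rot: [3.141, -0.002, -0.027]
force: [-4.4, 1.8, 13.6]
grip_width: 0.09
grip_force: 20.0
```

```bash
python3 -m pendant '[[[0,0,-0.15],0],[[0,0,0],0],[[0,0,0],0]]'; python3 -c "
from station import ctrl
import numpy as np
print(np.array(ctrl.get_obs()['force']),ctrl.get_obs()['moment'])"
```

```text
time_s: 41.45
ee_pos: [0.5658, -0.0744, 0.1173]
eef_rot: [3.141, -0.004, -0.027]
force: [-5.0, 1.7, 21.3]
grip_width: 0.09
grip_force: 20.0
[-4.98044373  1.69448256 21.26256222] [0.35720884 1.03967319 0.10766591]
```

```bash
python3 -m pendant '[[[0,0,0.3],0],[[-0.2,0,-0.05],0],[[-0.2,0,-0.05],0],[[0,0,0],0],[[0,0,0],0]]'; python3 -m pendant '[[[-0.2,0,-0.05],0],[[-0.2,0,-0.05],0],[[0,0,0],0],[[0,0,0],0]]'; python3 tilt2.py w27 1
```

```text
time_s: 41.87
ee_pos: [0.5604, -0.0743, 0.1162]
eef_rot: [-3.141, 0.001, -0.027]
force: [0.2, -0.1, -3.3]
grip_width: 0.0899
grip_force: 20.0
time_s: 42.2
ee_pos: [0.5571, -0.0743, 0.116]
eef_rot: [3.142, -0.001, -0.027]
force: [4.8, 1.0, -1.6]
grip_width: 0.0901
grip_force: 20.0
[    20     44    598    313 102763]
tilt by right edge [np.int64(600), np.int64(599), np.int64(598), np.int64(597)]
```

```bash
python3 - <<'E'
from h import *
for f in('w25','w26','w27'):
    im=cv2.imread(f'pics/{f}.png').max(2);print(f)
    for r in list(range(60,130,5)): print(r,' '.join('%3d'%v for v in im[r,540:640:4]))
    print('col320',im[40:130:2,250].tolist());print('col420',im[40:130:2,400].tolist())
E
```

```text
w25
60 135 135 140 156 166 168 164 161 163 162 166 165 155 160 163 156 155 157 157 157 163 162 157 158 155
65 222 222 223 222 221 222 156 158 159 160 158 161 161 165 163 163 158 153 157 161 163 158 151 161 153
70 229 228 230 228 229 230 155 167 160 162 163 159 158 158 161 163 166 159 159 159 158 156 157 157 159
75 229 230 229 229 228 218 153 154 159 165 166 164 160 162 161 158 165 160 159 155 162 161 153 150 159
80 230 229 230 229 228 156 163 157 162 163 167 166 162 158 159 157 155 163 159 158 161 161 151 158 161
85 231 229 230 229 231 159 155 162 163 160 163 166 165 162 154 156 157 159 154 152 162 155 154 157 159
90 231 229 231 230 217 163 165 163 162 160 164 165 166 158 151 157 160 159 162 165 157 163 165 163 158
95 216 211 214 210 218 219 218 216 220 218 220 218 216 216 211 212 217 211 207 213 212 163 161 160 152
100 217 217 215 217 216 216 215 217 215 215 216 216 215 215 214 214 215 216 217 216 215 217 152 155 152
105 230 231 231 231 229 229 230 230 231 229 230 230 229 228 230 227 229 229 230 227 228 228 230 153 159
110 220 218 216 217 218 218 219 219 218 217 218 218 218 217 217 
[... 3921 characters left out ...]
56 151 156 157 153 147 151
120 228 228 171 184 181 181 225 229 225 227 227 225 225 226 161 160 154 149 155 152 153 146 151 150 152
125 225  93 185 177 183 182 231 228 227 217 227 224 226 212 158 156 158 159 153 149 152 153 152 154 153
col320 [174, 124, 163, 231, 227, 228, 228, 228, 228, 228, 228, 229, 230, 230, 229, 231, 230, 229, 230, 238, 128, 130, 190, 183, 184, 187, 186, 186, 170, 166, 200, 230, 227, 229, 228, 228, 228, 228, 228, 227, 227, 228, 227, 227, 227]
col420 [142, 129, 163, 228, 228, 228, 227, 228, 227, 227, 228, 228, 229, 228, 227, 227, 227, 227, 228, 205, 111, 130, 132, 183, 187, 191, 192, 191, 173, 170, 209, 230, 228, 227, 229, 228, 227, 229, 230, 230, 227, 228, 228, 227, 228]
```

```bash
cat > scr.py <<'E'
from h import *
import sys
def scr(f,e,yaw=-.026):
    piv=np.array(e)+[0,0,.019];c,s=np.cos(yaw),np.sin(yaw)
    for a in np.arange(-.1,.6,.1):
        out=[]
        for x,y,z in((.080,-.09,.008),(.09,-.1,.008),(.017,-.045,.042),(.003,-.045,.042)):
            x-=.010;z-=.029;X=x*np.cos(a)-z*np.sin(a);Z=x*np.sin(a)+z*np.cos(a)
            out.append(proj(f,piv+[c*X-s*y,s*X+c*y,Z])[0].round(0).astype(int).tolist())
        print(f,round(a,1),out)
if __name__=='__main__':
    for f,e in(('w25',(.5593,-.0747,.151)),('w26',(.5646,-.075,.1215)),('w27',(.5571,-.0743,.116))): scr(f,e)
    for f in('w16','w25','w26','w27'):
        g=cv2.imread(f'pics/{f}.png').max(2);print(f,'col320',g[200:400:5,320].tolist())
E
python3 scr.py
```

```text
w25 -0.1 [[527, 140], [553, 116], [438, 305], [436, 340]]
w25 0.0 [[536, 134], [564, 109], [438, 309], [435, 343]]
w25 0.1 [[545, 130], [576, 104], [438, 313], [435, 345]]
w25 0.2 [[555, 128], [589, 101], [438, 317], [434, 346]]
w25 0.3 [[566, 127], [603, 99], [438, 321], [433, 347]]
w25 0.4 [[577, 129], [618, 101], [438, 325], [432, 348]]
w25 0.5 [[589, 133], [635, 105], [438, 328], [431, 349]]
w26 -0.1 [[529, 138], [554, 114], [439, 305], [438, 340]]
w26 0.0 [[538, 133], [566, 107], [440, 309], [437, 343]]
w26 0.1 [[547, 129], [578, 102], [440, 313], [436, 345]]
w26 0.2 [[557, 126], [591, 99], [440, 317], [435, 346]]
w26 0.3 [[568, 126], [606, 97], [440, 321], [435, 347]]
w26 0.4 [[580, 127], [621, 98], [440, 325], [434, 348]]
w26 0.5 [[592, 131], [638, 102], [439, 328], [433, 349]]
w27 -0.1 [[529, 138], [555, 114], [439, 305], [438, 340]]
w27 0.0 [[538, 133], [566, 107], [440, 309], [437, 343]]
w27 0.1 [[547, 128], [578, 102], [440, 313], [436, 345]]
w27 0.2 [[557, 126], [591, 98], [440, 317], [435, 346]]
w27 0.3 [[568, 125], [606, 97], [440, 321], [435, 347]]
w27 0.4 [[580, 127],
[... 171 characters left out ...]
, 51, 44, 41, 39, 40, 37, 31, 44, 38, 42, 42, 52, 49, 43, 233, 170, 172, 221, 217, 218, 217, 217, 218, 220, 68, 80]
w25 col320 [220, 219, 219, 219, 217, 217, 218, 114, 115, 112, 50, 53, 50, 50, 44, 43, 42, 41, 34, 44, 33, 37, 39, 37, 44, 41, 159, 156, 220, 208, 114, 114, 123, 126, 126, 124, 183, 162, 62, 76]
w26 col320 [226, 226, 225, 226, 227, 227, 224, 211, 219, 121, 121, 121, 52, 54, 42, 39, 50, 43, 41, 43, 45, 48, 41, 53, 51, 50, 211, 226, 164, 166, 165, 224, 225, 225, 223, 222, 225, 227, 69, 77]
w27 col320 [227, 229, 229, 228, 227, 226, 227, 214, 214, 94, 127, 121, 130, 47, 47, 47, 45, 45, 39, 39, 40, 40, 43, 43, 49, 51, 68, 213, 164, 165, 167, 227, 226, 226, 228, 227, 225, 230, 67, 77]
```

```bash
cat > fit.py <<'E'
from h import *
import sys
from scipy.optimize import least_squares
E={'w14':(.5153,-.3742,.1374,-.032),'w16':(.516,-.3747,.0747,-.032),'w25':(.5593,-.0747,.151,-.026),'w26':(.5646,-.075,.1215,-.027),'w27':(.5571,-.0743,.116,-.027)}
def blobs(f):
    g=cv2.imread(f'pics/{f}.png').max(2);out=[]
    bg=cv2.medianBlur(g,41)
    m=((bg.astype(int)-g>25)).astype(np.uint8);m[180:]=0
    n,l,s,c=cv2.connectedComponentsWithStats(m)
    for i in range(1,n):
        if 40<s[i,4]<500 and s[i,2]<30 and s[i,3]<25: out.append((c[i].round(1).tolist(),s[i].tolist()))
    return out
def pts(P,e,a,dx=0,dz=0):
    yaw=e[3];c,s=np.cos(yaw),np.sin(yaw);r=[]
    for x,y,z in P:
        x=x-.010-dx;z=z-.029-dz;X=x*np.cos(a)-z*np.sin(a);Z=x*np.sin(a)+z*np.cos(a)
        r.append(np.array(e[:3])+[0,0,.019]+[c*X-s*y,s*X+c*y,Z])
    return np.array(r)
if __name__=='__main__':
    for f in (sys.argv[1:] or E):
        print(f); [print('   ',b) for b in blobs(f)]
E
python3 fit.py
```

```text
w14
    ([538.6, 131.8], [530, 123, 19, 18, 279])
    ([103.2, 132.1], [93, 124, 20, 18, 265])
    ([627.9, 156.4], [622, 154, 18, 8, 42])
w16
    ([306.0, 3.6], [294, 0, 28, 10, 204])
    ([71.2, 126.4], [59, 116, 25, 21, 369])
    ([570.6, 126.4], [557, 116, 27, 21, 377])
w25
    ([8.3, 18.6], [0, 15, 18, 8, 42])
    ([458.3, 46.6], [444, 32, 23, 23, 174])
    ([15.1, 92.7], [5, 85, 19, 13, 91])
    ([588.0, 132.7], [576, 123, 25, 20, 362])
    ([54.8, 133.7], [42, 124, 28, 20, 376])
w26
    ([479.2, 46.9], [464, 32, 24, 24, 164])
    ([155.8, 48.0], [148, 34, 24, 22, 161])
    ([87.1, 124.6], [77, 115, 21, 20, 313])
    ([554.1, 125.0], [542, 115, 25, 21, 359])
w27
    ([89.6, 127.3], [80, 118, 21, 19, 303])
    ([552.4, 127.4], [541, 118, 23, 20, 322])
```

```bash
python3 - <<'E'
from h import *
for f in('top1','t4','t10','t26'):
    h=cv2.cvtColor(cv2.imread(f'pics/{f}.png'),cv2.COLOR_BGR2HSV);m=cv2.inRange(h,(0,150,80),(6,255,255))|cv2.inRange(h,(174,150,80),(180,255,255));m[:,:285]=0;m[:170]=0;m[290:]=0;m[:,400:]=0
    q=np.argwhere(m);print(f,len(q),q.mean(0) if len(q) else 0)
c,s=np.cos(-.026),np.sin(-.026)
f=lambda x,y,z:np.array([.5579+c*x-s*y,-.0741+s*x+c*y,z])
print('up',proj('top1',f(-.044,.072,.120)),'down',proj('top1',f(-.065,.072,.043)))
E
python3 -m pendant '[[[0,0,1],0],[[0,0,2],0],[[0,0,3],0],[[0,0,3],0],[[0,0,0],0],[[0,0,0],0]]'
python3 - <<'E'
from h import *
shot('wrist','w28');import fit;print(fit.blobs('w28'),ctrl.get_obs()['ee_pos'],ctrl.get_obs()['force'])
E
```

```text
top1 74 [231.59459459 310.18918919]
t4 74 [231.59459459 310.18918919]
t10 58 [243.4137931  310.56896552]
t26 0 0
up [[310.31301157 232.50652794]] down [[310.7208762 244.0402409]]
time_s: 42.75
ee_pos: [0.5569, -0.0745, 0.2072]
eef_rot: [3.141, -0.002, -0.027]
force: [-0.4, -0.3, -3.4]
grip_width: 0.09
grip_force: 20.0
[([570.6, 129.2], [555, 119, 29, 20, 366]), ([71.5, 129.8], [60, 120, 24, 22, 359])] [ 0.5562922 -0.0743796  0.2055321] [-0.41844487 -0.25367973 -3.21978791]
```

```bash
cat > fam.py <<'E'
from fit import *
def fam(f,e,L,R):
    base=None
    sep=R[0]-L[0];row=(R[1]+L[1])/2
    for a in np.arange(.05,.6,.05):
        def fun(p):
            q=proj(f,pts([(.08,.09,.008),(.08,-.09,.008)],e,a,p[0],p[1]));return [q[1,0]-q[0,0]-sep,q[:,1].mean()-row]
        r=least_squares(fun,[0,0]);print(f,round(a,2),'dx,dz mm',(r.x*1000).round(1))
if __name__=='__main__':
    fam('w14',E['w14'],(103.2,132.1),(538.6,131.8))
    fam('w16',E['w16'],(71.2,126.4),(570.6,126.4))
    fam('w25',E['w25'],(54.8,133.7),(588,132.7))
    fam('w26',E['w26'],(87.1,124.6),(554.1,125))
    fam('w27',E['w27'],(89.6,127.3),(552.4,127.4))
    fam('w28',(.5566,-.0745,.206,-.027),(71.5,129.8),(570.6,129.2))
E
python3 fam.py
```

```text
w14 0.05 dx,dz mm [0.9 4.7]
w14 0.1 dx,dz mm [2.3 8.2]
w14 0.15 dx,dz mm [ 3.8 11.5]
w14 0.2 dx,dz mm [ 5.5 14.8]
w14 0.25 dx,dz mm [ 7.4 17.9]
w14 0.3 dx,dz mm [ 9.4 21. ]
w14 0.35 dx,dz mm [11.6 24. ]
w14 0.4 dx,dz mm [13.9 26.9]
w14 0.45 dx,dz mm [16.4 29.6]
w14 0.5 dx,dz mm [19.  32.2]
w14 0.55 dx,dz mm [21.7 34.7]
w16 0.05 dx,dz mm [ -2.8 -18.2]
w16 0.1 dx,dz mm [ -2.5 -14.6]
w16 0.15 dx,dz mm [ -2.1 -11. ]
w16 0.2 dx,dz mm [-1.5 -7.4]
w16 0.25 dx,dz mm [-0.8 -3.8]
w16 0.3 dx,dz mm [ 0.2 -0.3]
w16 0.35 dx,dz mm [1.3 3.2]
w16 0.4 dx,dz mm [2.6 6.6]
w16 0.45 dx,dz mm [4.1 9.9]
w16 0.5 dx,dz mm [ 5.7 13.2]
w16 0.55 dx,dz mm [ 7.5 16.3]
w25 0.05 dx,dz mm [ -1.8 -30.1]
w25 0.1 dx,dz mm [ -2.2 -26.5]
w25 0.15 dx,dz mm [ -2.4 -22.9]
w25 0.2 dx,dz mm [ -2.4 -19.2]
w25 0.25 dx,dz mm [ -2.2 -15.6]
w25 0.3 dx,dz mm [ -1.9 -12. ]
w25 0.35 dx,dz mm [-1.3 -8.4]
w25 0.4 dx,dz mm [-0.6 -4.9]
w25 0.45 dx,dz mm [ 0.3 -1.4]
w25 0.5 dx,dz mm [1.4 2.1]
w25 0.55 dx,dz mm [2.6 5.5]
w26 0.05 dx,dz mm [-2.8 -7.1]
w26 0.1 dx,dz mm [-2.  -3.5]
w26 0.15 dx,dz mm [-1.   0.1]
w26 0.2 dx,dz mm [0.1 3.6]
w26 0.25 dx,dz mm [1.4 7. ]
w26 0.3 dx,dz mm [ 2.9 10.4]
w26 0.35 dx,dz mm [ 4.6 13.8]
w26 0.4 dx,dz mm [ 6.4 17. ]
w26 0.45 dx,dz mm [ 8.4 20.1]
w26 0.5 dx,dz mm [10.5 23.1]
w26 0.55 dx,dz mm [12.8 26.1]
w27 0.05 dx,dz mm [-1.6 -5.8]
w27 0.1 dx,dz mm [-0.8 -2.2]
w27 0.15 dx,dz mm [0.2 1.3]
w27 0.2 dx,dz mm [1.4 4.7]
w27 0.25 dx,dz mm [2.8 8.1]
w27 0.3 dx,dz mm [ 4.4 11.4]
w27 0.35 dx,dz mm [ 6.1 14.7]
w27 0.4 dx,dz mm [ 7.9 17.8]
w27 0.45 dx,dz mm [ 9.9 20.9]
w27 0.5 dx,dz mm [12.1 23.8]
w27 0.55 dx,dz mm [14.4 26.7]
w28 0.05 dx,dz mm [ -2.  -19.8]
w28 0.1 dx,dz mm [ -1.8 -16.2]
w28 0.15 dx,dz mm [ -1.5 -12.6]
w28 0.2 dx,dz mm [-1. -9.]
w28 0.25 dx,dz mm [-0.3 -5.5]
w28 0.3 dx,dz mm [ 0.6 -2. ]
w28 0.35 dx,dz mm [1.6 1.5]
w28 0.4 dx,dz mm [2.8 4.8]
w28 0.45 dx,dz mm [4.2 8.2]
w28 0.5 dx,dz mm [ 5.7 11.4]
w28 0.55 dx,dz mm [ 7.4 14.6]
```

```bash
cat > tri.py <<'E'
from h import *
def tri(obs):
    A=[]
    for f,uv in obs:
        K,T=load(f);P=K@T[:3];A+= [uv[0]*P[2]-P[0],uv[1]*P[2]-P[1]]
    X=np.linalg.svd(np.array(A))[2][-1];return X[:3]/X[3]
E
python3 - <<'E'
from tri import *
from fit import *
g=cv2.imread('pics/s26.png').max(2).astype(int)
for n,(u,v) in(('R',(229,251)),('L',(293,288))):
    w=g[v-7:v+8,u-7:u+8];print(n);print(w[::1,::1][3:12]) if 0 else None
    k=(np.median(w)-w).clip(15)-15;yy,xx=np.mgrid[-7:8,-7:8];print(k.max(),u+(k*xx).sum()/k.sum(),v+(k*yy).sum()/k.sum())
A=tri([('s26',(229,251)),('w26',(554.1,125))]);B=tri([('s26',(293.5,288.5)),('w26',(87.1,124.6))]);print(A,B,np.linalg.norm(A-B))
for a in(.15,.3): print(a,pts([(.08,-.09,.008),(.08,.09,.008)],E['w26'],a))
for a,X in((.15,(-.001,0)),(.3,(.0029,.0104))): print(a,pts([(.08,-.09,.008),(-.104,0,.002),(.09,0,0)],E['w26'],a,*X), proj('s26',pts([(.08,-.09,.008),(.08,.09,.008),(-.06,.06,.008),(-.09,-.1,.008),(-.09,.1,.008)],E['w26'],a,*X)).round(0).tolist())
E
```

```text
R
51.0 225.94424131627056 247.67550274223035
L
112.0 295.81471631205676 293.1956264775414
[ 0.6349309  -0.16857869  0.12571302] [0.63992908 0.01320365 0.12958468] 0.18189225265890216
0.15 [[ 0.6344961  -0.16692047  0.13019648]
 [ 0.63935551  0.01301393  0.13019648]]
0.3 [[ 0.63522314 -0.1669401   0.14112435]
 [ 0.64008255  0.01299429  0.14112435]]
0.15 [[ 0.63548451 -0.16694716  0.13034591]
 [ 0.45694295 -0.07209255  0.09691667]
 [ 0.64899339 -0.07727918  0.12393013]] [[228.0, 250.0], [293.0, 289.0], [322.0, 248.0], [276.0, 214.0], [344.0, 250.0]]
0.3 [[ 0.63552596 -0.16694828  0.13033184]
 [ 0.4640103  -0.07228342  0.0702241 ]
 [ 0.64986885 -0.07730282  0.12564435]] [[228.0, 250.0], [293.0, 289.0], [321.0, 256.0], [275.0, 223.0], [342.0, 259.0]]
```

```bash
cat > lab.py <<'E'
from fit import *
def yel(f,roi):
    h=cv2.cvtColor(cv2.imread(f'pics/{f}.png'),cv2.COLOR_BGR2HSV);m=cv2.inRange(h,(22,110,90),(34,255,255));M=np.zeros_like(m);r0,r1,c0,c1=roi;M[r0:r1,c0:c1]=m[r0:r1,c0:c1]
    n,l,s,c=cv2.connectedComponentsWithStats(M);return [(c[i].round(1).tolist(),int(s[i,4])) for i in range(1,n) if s[i,4]>15]
# label place in the cover frame from the top camera, cover flat on the table at (.5156,-.3752) handle, yaw -.032
def label():
    (u,v),n=max(yel('top1',(240,275,405,470)),key=lambda t:t[1]);p=pix2w('top1',(u,v),.008)
    d=p[:2]-[.5156,-.3752];c,s=np.cos(-.032),np.sin(-.032);return np.array([d[0]*c+d[1]*s+.010,-d[0]*s+d[1]*c,.008])
def solve(fs,fw,e,L,R,roi=(150,400,150,420)):
    lab=label();y=yel(fs,roi);print('label',lab.round(4),y);y=np.array(max(y,key=lambda t:t[1])[0])
    def fun(p):
        q=proj(fw,pts([(.08,.09,.008),(.08,-.09,.008)],e,*p));r=proj(fs,pts([lab],e,*p))[0]-y
        return [q[1,0]-q[0,0]-(R[0]-L[0]),q[:,1].mean()-(R[1]+L[1])/2,*(3*r)]
    r=least_squares(fun,[.3,0,0],x_scale=[.1,.01,.01]);print('tilt,dx,dz',r.x.round(4),'res',r.fun.round(1));
    P=pts([(-.104,0,.002),(.09,0,0)],e,*r.x);c,s=np.cos(-.026),np.sin(-.026)
    for n,w in zip(('tip','top'),P):
        d=w-[.5585,-.0741,.0875];hx=c*d[0]+s*d[1];hy=-s*d[0]+c*d[1];k,t=np.cos(.2618),np.sin(.2618);print(n,'mouth mm',(1000*np.array([hx*k+d[2]*t,hy,-hx*t+d[2]*k])).round(1))
    return r.x
def now(tag):
    e=ctrl.get_obs();shot('wrist','w'+tag);shot('scene','s'+tag);print(e['ee_pos'].round(4),np.round(e['force'],1))
    b=[x for x in blobs('w'+tag) if 100<x[0][1]<175 and x[1][4]>150];L=min(b)[0];R=max(b)[0];print(L,R)
    return solve('s'+tag,'w'+tag,(*e['ee_pos'],e['eef_rot'][2]),L,R)
if __name__=='__main__':
    if len(sys.argv)>1: now(sys.argv[1])
    else: solve('s26','w26',E['w26'],(87.1,124.6),(554.1,125))
E
python3 lab.py; python3 lab.py 29
```

```text
label [-0.0515  0.0631  0.008 ] [([319.1, 259.5], 118)]
tilt,dx,dz [0.3355 0.004  0.0128] res [ 0.  -0.1  0.4  0.1]
tip mouth mm [-95.2  -0.6   1.2]
top mouth mm [98.5 -0.8 13.5]
[ 0.5563 -0.0744  0.2055] [-0.4 -0.3 -3.2]
[71.3, 129.7] [71.3, 129.7]
label [-0.0515  0.0631  0.008 ] [([319.9, 235.8], 75)]
tilt,dx,dz [-0.9843 -0.1728  0.1463] res [167.3  67.7  25.4  84.6]
tip mouth mm [-112.1   -0.2   21.9]
top mouth mm [ -52.1   -0.3 -162.6]
```

```bash
python3 - <<'E'
from lab import *
o=ctrl.get_obs();e=(*o['ee_pos'],o['eef_rot'][2])
print(blobs('w29'));solve('s29','w29',e,(71.3,129.7),(570.5,129.2))
E
```

```text
[([4.2, 12.5], [0, 0, 12, 24, 80]), ([71.3, 129.7], [60, 120, 23, 21, 353]), ([21.1, 174.9], [9, 172, 20, 8, 101])]
label [-0.0515  0.0631  0.008 ] [([319.9, 235.8], 75)]
tilt,dx,dz [0.497  0.0057 0.0114] res [-0.1  0.2 -1.  -0.3]
tip mouth mm [-74.7  -0.1  66.6]
top mouth mm [114.4  -0.3 109.8]
```

```bash
python3 -m pendant '[[[0.1,0.03,-1],0],[[0.1,0,-1],0],[[0,0,-1],0],[[0,0,-1],0],[[0,0,-1],0],[[0,0,-0.5],0],[[0,0,-0.4],0],[[0,0,-0.3],0],[[0,0,0],0],[[0,0,0],0]]' 0 30
sed -i 's/L=min(b)\[0\];R=max(b)\[0\]/print([x[0] for x in b]);L=min(b)[0];R=max(b)[0];R=R if R[0]>400 else [642.3-L[0],L[1]];L=L if L[0]<200 else [642.3-R[0],R[1]]/' lab.py
python3 lab.py 30
```

```text
time_s: 43.73
ee_pos: [0.5589, -0.0741, 0.1439]
eef_rot: [3.142, -0.0, -0.027]
force: [-0.1, 0.2, -2.9]
grip_width: 0.0896
grip_force: 30.0
[ 0.5589 -0.0741  0.1439] [-0.1  0.2 -2.9]
[[571.0, 128.8], [71.3, 129.8]]
[71.3, 129.8] [571.0, 128.8]
label [-0.0515  0.0631  0.008 ] [([319.4, 255.8], 75)]
tilt,dx,dz [0.4972 0.0064 0.0122] res [-0.1  0.1 -0.8 -0.2]
tip mouth mm [-88.1   0.1   6.6]
top mouth mm [ 1.011e+02 -1.000e-01  4.990e+01]
```

```bash
python3 -m pendant '[[[0,0,-0.2],0],[[0,0,-0.2],0],[[0,0,-0.1],0],[[0,0,0],0],[[0,0,0],0]]'
python3 -m pendant '[[[-0.2,0,-0.06],0],[[-0.2,0,-0.06],0],[[-0.2,0,-0.06],0],[[0,0,0],0],[[0,0,0],0]]'; python3 lab.py 31
```

```text
time_s: 44.25
ee_pos: [0.5587, -0.0741, 0.1386]
eef_rot: [-3.142, 0.0, -0.027]
force: [0.2, 0.4, -3.4]
grip_width: 0.0901
grip_force: 30.0
time_s: 44.67
ee_pos: [0.5526, -0.0741, 0.1369]
eef_rot: [-3.142, -0.0, -0.027]
force: [-0.1, -0.5, -2.3]
grip_width: 0.0897
grip_force: 30.0
[ 0.5526 -0.0741  0.1369] [-0.1 -0.5 -2.3]
[[570.7, 129.1], [71.4, 130.2]]
[71.4, 130.2] [570.7, 129.1]
label [-0.0515  0.0631  0.008 ] [([320.7, 256.0], 78)]
tilt,dx,dz [0.4953 0.0064 0.0121] res [ 0.  -0.1  0.4  0.1]
tip mouth mm [-96.1   0.    1.7]
top mouth mm [93.1 -0.2 44.6]
```

```bash
python3 -m pendant '[[[-0.2,0,-0.06],0],[[-0.2,0,-0.06],0],[[0,0,0],0],[[0,0,0],0]]'; python3 -m pendant '[[[-0.2,0,-0.06],0],[[0,0,0],0],[[0,0,0],0]]';python3 lab.py 32
```

```text
time_s: 45.1
ee_pos: [0.5486, -0.0741, 0.1356]
eef_rot: [-3.142, 0.0, -0.027]
force: [-0.4, 0.2, -3.5]
grip_width: 0.0896
grip_force: 30.0
time_s: 45.35
ee_pos: [0.5467, -0.0741, 0.1351]
eef_rot: [3.142, -0.0, -0.027]
force: [0.1, -0.0, -3.7]
grip_width: 0.0897
grip_force: 30.0
[ 0.5467 -0.0741  0.1351] [ 0.1 -0.  -3.7]
[[570.8, 128.9], [71.4, 129.9]]
[71.4, 129.9] [570.8, 128.9]
label [-0.0515  0.0631  0.008 ] [([322.2, 254.8], 77)]
tilt,dx,dz [0.4924 0.0063 0.012 ] res [ 0.  -0.1  0.4  0.1]
tip mouth mm [-102.4   -0.2    1.9]
top mouth mm [87.  -0.4 44.3]
```

```bash
python3 -m pendant '[[[0,0,0],0],[[0.2,0,-0.21],0],[[0.2,0,-0.21],0],[[0.2,0,-0.21],0],[[0.2,0,-0.21],0],[[0,0,0],0],[[0,0,0],0]]' 0 6;python3 lab.py 33; python3 -m pendant '[[[0.19,0,-0.23],0],[[0.19,0,-0.23],0],[[0.18,0,-0.23],0],[[0,0,0],0],[[0,0,0],0]]'; python3 lab.py 34
```

```text
time_s: 46.03
ee_pos: [0.5547, -0.074, 0.1263]
eef_rot: [-3.141, 0.001, -0.027]
force: [0.7, 0.1, -3.4]
grip_width: 0.0898
grip_force: 6.0
[ 0.5547 -0.074   0.1263] [ 0.7  0.1 -3.4]
[[561.2, 127.3], [79.8, 127.1]]
[79.8, 127.1] [561.2, 127.3]
label [-0.0515  0.0631  0.008 ] [([321.4, 257.6], 103)]
tilt,dx,dz [0.4124 0.0057 0.0127] res [-0.   0.  -0.1 -0. ]
tip mouth mm [-1.011e+02  1.000e-01 -4.000e-01]
top mouth mm [91.  -0.1 26.8]
time_s: 46.55
ee_pos: [0.5603, -0.074, 0.1195]
eef_rot: [-3.141, 0.001, -0.027]
force: [0.0, -0.9, -4.6]
grip_width: 0.09
grip_force: 6.0
[ 0.5603 -0.074   0.1195] [ 0.  -0.9 -4.6]
[[89.5, 127.0], [552.7, 126.1]]
[89.5, 127.0] [552.7, 126.1]
label [-0.0515  0.0631  0.008 ] [([321.1, 258.7], 118)]
tilt,dx,dz [0.3219 0.0048 0.013 ] res [-0.   0.  -0.2 -0. ]
tip mouth mm [-101.3    0.2    1.7]
top mouth mm [92.5  0.  11.4]
```

```bash
python3 -m pendant '[[[0.02,0,-0.23],0],[[0.15,0,-0.23],0],[[0.15,0,-0.2],0],[[0,0,0],0],[[0,0,0],0]]'; python3 lab.py 35
```

```text
time_s: 47.07
ee_pos: [0.5635, -0.0741, 0.113]
eef_rot: [-3.142, 0.0, -0.027]
force: [-0.8, 0.4, -4.0]
grip_width: 0.0898
grip_force: 6.0
[ 0.5635 -0.0741  0.113 ] [-0.8  0.4 -4. ]
[[95.3, 129.2], [546.7, 128.8]]
[95.3, 129.2] [546.7, 128.8]
label [-0.0515  0.0631  0.008 ] [([321.2, 259.3], 121)]
tilt,dx,dz [0.2547 0.0047 0.0124] res [-0.   0.  -0.1 -0. ]
tip mouth mm [-102.7    0.3    3.1]
top mouth mm [91.3  0.1 -0.3]
```

```bash
python3 -m pendant '[[[0,0,-0.12],0],[[0,0,-0.1],0],[[0,0,0],0],[[0,0,0],0]]'; python3 lab.py 36
```

```text
time_s: 47.5
ee_pos: [0.5641, -0.0741, 0.1119]
eef_rot: [3.141, -0.002, -0.027]
force: [-0.1, 0.8, 5.8]
grip_width: 0.09
grip_force: 6.0
[ 0.5641 -0.0741  0.1119] [-0.1  0.8  5.8]
[[94.4, 130.8], [547.5, 130.4]]
[94.4, 130.8] [547.5, 130.4]
label [-0.0515  0.0631  0.008 ] [([321.1, 259.6], 125)]
tilt,dx,dz [0.261  0.0052 0.0117] res [ 0. -0.  0.  0.]
tip mouth mm [-102.6    0.3    1.9]
top mouth mm [91.4  0.1 -0.3]
```

```bash
python3 -m pendant '[[[0,0,0],0],[[0,0,0],0],[[0,0,0],0],[[0,0,0],0],[[0,0,0],0],[[0,0,0.3],0],[[0,0,0.5],0],[[0,0,1],0],[[0,0,2],0],[[0,0,3],0],[[0,0,3],0],[[0,0,0],0],[[0,0,0],0],[[0,0,0],0]]' 1
python3 - <<'E'
from lab import *
o=ctrl.get_obs();print(o['ee_pos'],o['force'])
shot('wrist','w37');shot('scene','s37');print(yel('s37',(150,400,150,420)),yel('s36',(150,400,150,420)));print(blobs('w37'))
# predicted flush screw pixels
k,t=np.cos(.2618),np.sin(.2618);c,s=np.cos(-.026),np.sin(-.026)
def m2w(x,y,z):
    hx,hz=x*k-z*t,.0875+x*t+z*k;return np.array([.5585+c*hx-s*y,-.0741+s*hx+c*y,hz])
print(proj('w37',[m2w(.0814,.09,.008),m2w(.0814,-.09,.008)]).round(1),proj('s37',m2w(*(label()+[.0014,0,0]))).round(1))
a,b=cv2.imread('pics/s36.png')[190:390,170:400].astype(int),cv2.imread('pics/s37.png')[190:390,170:400].astype(int)
E
```

```text
time_s: 48.77
ee_pos: [0.5633, -0.074, 0.2088]
eef_rot: [-3.142, 0.0, -0.027]
force: [-0.3, 0.5, -0.2]
grip_width: 0.094
grip_force: 0.0
[ 0.56326347 -0.0740397   0.20880539] [-0.26498799  0.45271784 -0.21217458]
[([321.0, 259.6], 121)] [([321.1, 259.6], 125)]
[([467.2, 125.8], [461, 119, 13, 15, 131]), ([174.9, 126.0], [168, 120, 14, 13, 138])]
[[173.9 126.1]
 [466.7 125.6]] [[321.  259.5]]
```

```bash
python3 -c "
from station import ctrl
print(ctrl.hand_in())"
```

```text
the job is handed in; nothing more can be done
None
```

The job is handed in, but no verdict came back. The two copper strips present are stacked on the plinth, the lever was seen down after pressing, and the cover measures flush with its lip under the ledge and is released. With the cover shut I couldn't re-check the strips, and I didn't re-measure the bystanders before handing in.

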